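# Set up the webbing cutter for the next width

### The job

Set the webbing cutter up for the next webbing: slide the side guide along its slots until its running face is flush with the far edge of the masking tape, then swing the clamp lever fully home to tighten it. Then take the tool with the plain straight handle from the tool stand and, with its blunt tip, push down the far end (away from the robot) of the third option rocker, counting from the dial end of the control box, until it is fully over, leaving the other rockers as they are. Finally hang the tool back upright in its empty hole in the stand.

Things in the scene. Friction and masses are not known exactly. Their poses are not given: they have to be found in the camera images.
- guide_grip (a point): Side guide of the webbing cutter: upright steel bar 12 mm thick, 140 long, 40 tall, on the dark flat bed (bed 40 mm above the table). Point: middle of its thickness, 28 mm above the bed, 20 mm off mid-length towards the tape; pinch across the thickness here. x: sliding direction (away from the robot, travel 62 mm, drag 5 N), y along the bar away from the cutting head. Robot side: slotted foot plate 5 mm thick.
- guide_face (a point): Point on the bar's running face (the face away from the robot), at its foot, at its end next to the tape; axes as guide_grip. When flush with the mark, the face is still at least 35 mm short of the fixed fence (22 mm tall, parallel to the bar).
- mark (a point): Middle of the far edge of the strip of tan masking tape (40 x 30 mm) on the bed just past the end of the guide bar; this edge marks where the running face must come. x is the guide's sliding direction: flush when guide_face and mark have the same x in this frame.
- clamp_pivot (a point): Upright pivot axis of the black clamp lever, on the guide's bolt nearer the cutting head; point 73 mm above the table, at the height of the arm's middle line near its end. Does not move with the guide. x: the guide's sliding direction, y: along the bar away from the cutting head. Roller cheeks and blade housing stand 125 mm or more away on the -y side.
- clamp (a joint): Angle of the clamp lever, rad: 0 loose (arm along -x of clamp_pivot, towards the robot), 1.57 fully home (swung clockwise seen from above; arm along +y, parallel to the bar). Round arm 80 mm long from the pivot, 11 mm thick, 15 mm over its last 30 mm, over the foot plate and bed (foot plate's top 45 mm above the table). Turns with a steady 0.12 N m, stays where it is left.
- control: Grey control box 110 x 200 mm, 70 mm tall; origin: middle of its underside, x away from the robot, y towards its dial end. Six white option rockers in a row along y, 20 mm apart, recessed in slots 14 mm wide (y) and 40 mm long (x) in its top. Dial knob (32 mm wide, 16 mm tall) at y = +73 mm.
- slot3 (a point): Middle of the third slot from the dial end, level with the box's top (70 mm above the table); axes as the control box. The rocker pivots about a line along y under this point. Its cap is 33 mm long (x), 11.5 mm wide. 11 mm out from the middle (x), a raised end's top is about 7 mm below this level, a lowered end's about 12 mm. Some 3.5 N there pushes it over; it stays where it is left.
- rocker1 (a joint): Rocker nearest the dial, rad: -0.22 near end down, +0.22 far end down (same for all). Stays far end down.
- rocker2 (a joint): Second rocker from the dial. Stays near end down.
- rocker3 (a joint): Third rocker from the dial, the one to flip: starts with its near end down (-0.22), to be left with its far end down (+0.22).
- rocker4 (a joint): Fourth rocker. Stays near end down.
- rocker5 (a joint): Fifth rocker. Stays far end down.
- rocker6 (a joint): Sixth rocker. Stays near end down.
- regulator_mid (a point): The tool to use, a blunt regulator hanging upright by its brass collar (26 mm wide) in one hole of the stand: plain straight wooden handle 22 mm in diameter. Point: on its axis, 45 mm above the collar's underside; the handle reaches from 39 mm below to 43 mm above it. Round steel shaft 7 mm in diameter; blunt tip 125 mm below this point. About 90 g.
- stand: Wooden tool block 210 x 60 mm, 90 mm tall, fixed; origin: middle of its underside. Three upright through holes 17 mm wide along its x axis at -70, 0 and +70 mm; each tool hangs in one, its collar resting on the block's top.
- awl: Scratch awl with a bulbous wooden handle (40 mm wide), another tool in the stand; origin at the underside of its collar. Not needed.
- driver: Screwdriver with a waisted wooden handle (32 mm wide, 96 mm tall), another tool in the stand; origin at the underside of its collar. Not needed.
- shears: Tailor's shears lying on the table, 240 mm. Bystander.
- marker: Marker pen lying on the table. Bystander.
- pin_dish: Round steel pin dish, 110 mm. Bystander.
- thread_cone: Cone of thread, 140 mm tall. Bystander.
- tack_hammer: Hammer lying on the table. Bystander.

How it is judged:
By the outcome, as a careful person would: the job done as asked, in the order asked, and still so for the second after the job is handed in, with the robot touching nothing.
It also fails if it takes over 67 s, if anything falls off the work surface, if the arm or the gripper's body presses on something with over 40 N, if the wrist force passes 120 N, or if a joint passes its speed limit or range.

### The arm

A 6-joint arm with a two-finger parallel gripper is mounted at the origin on the work surface. World frame = base frame: x ahead of the robot, y to its left, z up, the work surface at z = 0. Lengths are in m, angles in rad, forces in N, time in s.
With the tool pointing down it reaches from about 0.35 to 0.975 m from the base axis. Payload 4.9 kg.
Tool frame: the origin (TCP) lies midway between the tips of the shut fingers; the grasp point (between the pads) lies 19 mm behind it; z points along the fingers, y is the line along which they close (so a half turn about z gives the same grasp; the last joint's range is limited). The gripper opens to 85 mm and grips with 20 to 120 N. Pads are 22 mm wide; open, the fingers measure 114 mm over their backs; the gripper's body (76 mm by 85 mm) begins 54 mm behind the grasp point. The pads swing forward as they close: fully open they stand 13 mm farther back than shut.
Start: joints at [-1.261, 0.053, 1.613, -0, 1.476, -0.119], TCP at [0.26, -0.568, 0.21] pointing down, gripper open.
Joint ranges: [-3.01, 3.01], [-1.01, 2.22], [0.06, 2.58], [-1.02, 4.17], [0.09, 2.62], [-3.14, 3.14]. Speed limits (rad/s): [2.57, 2.57, 3.14, 3.14, 3.14, 3.14].

### API

Orientations are given as a unit quaternion [w, x, y, z].
In Python, from plant import state, grab_frame, job_done, cut_out, place_of gives the robot as it stands.
- The arm moves only by the tool jog_arm, never from a script. Its argument "motion" is text: rows parted by semicolons, each of 7 numbers parted by spaces: the opening in per cent of the stroke, from 0 (shut) to 100 (fully open), then the shift along the tool's x, y, z as a fraction of full scale, then the turn, a rotation vector about the tool's x, y, z as a fraction of full scale. A call has exactly 5 rows; each row is the pose to reach, as a shift and turn from the pose commanded when the call began, along the tool's axes at that moment; what a row does not reach only later rows make up. Full scale, the value 1, is 50 cm for a shift and 1.5 rad for a turn. A row lasts 1/8 s, in which the tool goes at most 62.5 mm and 10.7 degrees, less where a joint would pass 70% of its speed; a pose out of reach is approached as far as the arm can. A call with a number of a shift or a turn outside -1 to 1 is refused whole. A call with a gripper value outside its range is refused whole. The fingers move at their own pace and stop on an object; the grip force is fixed at half the most. Time passes only in rows, so rows that repeat a pose let the fingers close, or fill a call up. It gives the time, the measured TCP pose, the force, the opening and the grip force at its end, in the units of the state.
- state(): the state, without advancing time (a new reading comes with each control period).
- grab_frame(name): name is "side" or "top" or "wrist"; returns a dict with "color" (384x512x3 uint8, red, green, blue), "range_z" (384x512 float32, m along the optical axis (not along the pixel's ray), 0 where there is no reading), "intrinsics" (3x3 intrinsics, pixels), "k1" (the pictures are not rectified: a ray, as slopes to the right and down, at radius r is drawn at 1 + k1 r^2 times it, then the intrinsics apply), "world_from_camera" (4x4, takes a point from camera to world coordinates). Camera axes: x right, y up, looking along -z (the intrinsics and any distortion apply to the point x, -y, -z); pixel columns grow to the right and rows downward; lengths in m; the calibration is good to about 2 mm. A picture is of the moment at which its call begins.
- job_done(): hands the job in; it is judged then, once.
Trained networks look in the newest picture that a camera, given by its name, has taken for a name from the list of things; names that differ only in an ending like _2 or _b are one class to them, and where a whole thing is asked for, a point or a joint stands for the part that bears it (a point fixed in the world has none). Each returns a list of dicts, best first, with "p" (0 to 1); they miss things now and then, are a little off and sometimes report something else, mostly with a low value. They report only what shows in the picture. A call takes as long as a camera call.
- cut_out(camera, thing): "pixels" (384x512 bool, what is visible of it).
- place_of(camera, thing): "at" ([x, y, z] in m, in world coordinates, good to about 4 mm: a listed point, or the origin of a listed thing).
The state is a dict: "time": time; "joint_pos": joint angles; "joint_vel": joint speeds; "joint_efforts": joint torques, N m; "tool_pos": TCP position; "tool_rot": TCP orientation; "contact_force": force on the tool from outside, world axes, zero at the start; "ft_torque": the same for the moment, N m; "gripper_width": opening from 0.0 (shut) to 1.0 (fully open); "grasp_force": force on a finger pad.
Only numpy, scipy, OpenCV 4.12 (cv2) and the standard library are available. Lean on these libraries where they do the work, as an engineer would, in place of code of your own. Each camera call takes 0.05 s, during which the arm holds its last target. There are 200 camera calls.

## Working session

There is one attempt and no reset: what is moved stays moved. The work goes in short steps, Python scripts to look and compute and a tool call to move; the robot and the scene stay as the last step left them, time stands still between calls to the robot, and variables do not carry over. Pictures are saved under pics/ and viewed, at most 10 in all, crops included, and the job is handed in when it is done.

Besides the shell and the picture viewer there is one more tool, called after "Request:" as name(argument=value, ...), one argument or row to a line, values as JSON. jog_arm: Moves the arm, as the interface text tells. Shift numbers are shares of 50 cm and turn numbers shares of 1.5 rad, none past 1 either way. Its arguments: {"type":"object","properties":{"motion":{"type":"string"}},"required":["motion"]}

```bash
ls; mkdir -p pics
cat > h.py <<'E'
import numpy as np, cv2
from plant import *
def pt(f,u,v,z=None):
    K=f["intrinsics"];k=f["k1"];T=np.array(f["world_from_camera"])
    d=np.array([(u-K[0][2])/K[0][0],(v-K[1][2])/K[1][1]]);s=d.copy()
    for _ in range(20): s=d/(1+k*(s@s))
    ray=T[:3,:3]@np.array([s[0],-s[1],-1]);o=T[:3,3]
    if z is None: t=f["range_z"][int(round(v)),int(round(u))]
    else: t=(z-o[2])/ray[2]
    return o+ray*t
def px(f,p):
    K=f["intrinsics"];T=np.array(f["world_from_camera"]);c=np.linalg.inv(T)@np.r_[p,1]
    s=np.array([c[0],-c[1]])/-c[2];s=s*(1+f["k1"]*(s@s))
    return np.array([K[0][0]*s[0]+K[0][2],K[1][1]*s[1]+K[1][2]])
def save(f,n,crop=None,scale=1):
    im=f["color"][:,:,::-1]
    if crop: a,b,c,d=crop; im=im[b:d,a:c]
    cv2.imwrite("pics/"+n,cv2.resize(im,None,fx=scale,fy=scale,interpolation=cv2.INTER_CUBIC))
E
python3 - <<'E'
from h import *
np.set_printoptions(precision=4,suppress=True)
fs={c:grab_frame(c) for c in ("top","side")}
np.save("f0.npy",fs,allow_pickle=True)
for c in fs: save(fs[c],c+"0.png",scale=1.5)
for n in "guide_grip guide_face mark clamp_pivot control slot3 regulator_mid stand awl driver thread_cone pin_dish".split():
    for c in fs:
        r=place_of(c,n); print(n,c,[(np.round(q["at"],4).tolist(),round(q["p"],2)) for q in r[:2]])
s=state();print(s)
E
```

```text
pics
guide_grip top [([0.5582, -0.157, 0.0659], 0.88)]
guide_grip side [([0.5599, -0.1627, 0.0716], 0.83)]
guide_face top [([0.5646, -0.1046, 0.0403], 0.85)]
guide_face side [([0.5608, -0.1128, 0.0394], 0.73), ([0.7797, 0.2341, -0.0002], 0.59)]
mark top [([0.5999, -0.0878, 0.0391], 0.67), ([0.4715, 0.3752, -0.0057], 0.24)]
mark side [([0.602, -0.0859, 0.0395], 0.47)]
clamp_pivot top [([0.5334, -0.2326, 0.0751], 0.87), ([0.4062, 0.3854, 0.0922], 0.17)]
clamp_pivot side [([0.5292, -0.2275, 0.0744], 0.56)]
control top [([0.5055, 0.1585, -0.0052], 0.8), ([0.4702, 0.3696, -0.0053], 0.72)]
control side [([0.5003, 0.1586, -0.0013], 0.71), ([0.6202, 0.2053, -0.0025], 0.24)]
slot3 top [([0.7656, -0.0448, 0.0005], 0.51)]
slot3 side [([0.506, 0.1502, 0.0719], 0.91)]
regulator_mid top []
regulator_mid side [([0.5439, 0.3576, 0.135], 0.78)]
stand top [([0.4716, 0.3727, -0.0049], 0.82)]
stand side [([0.4743, 0.3678, 0.0005], 0.72)]
awl top [([0.4778, 0.372, 0.0911], 0.66)]
awl side [([0.4723, 0.3692, 0.0915], 0.86), ([0.407, 0.3825, 0.0917], 0.35)]
driver top [([0.404, 0.3869, 0.0911], 0.44), ([0.
[... 157 characters left out ...]
 0.76)]
thread_cone side [([0.7715, -0.0499, 0.002], 0.82)]
pin_dish top [([0.7813, 0.2344, -0.0053], 0.81)]
pin_dish side [([0.7777, 0.2342, -0.0], 0.89), ([0.56, -0.1095, 0.0399], 0.17)]
{'time': 1.3, 'joint_pos': array([-1.261 ,  0.0527,  1.6129,  0.    ,  1.476 , -0.119 ]), 'joint_vel': array([-0.0009,  0.0007, -0.0007, -0.0006,  0.0008,  0.0017]), 'joint_efforts': array([ -0.0018, -39.3677, -37.0454,  -0.0002,   0.0006,  -0.    ]), 'tool_pos': array([ 0.2599, -0.5684,  0.2102]), 'tool_rot': array([0.    , 0.9771, 0.2128, 0.    ]), 'contact_force': array([-0.2486, -0.0371,  0.0783]), 'ft_torque': array([-0.0101,  0.0018, -0.0541]), 'grasp_force': 0.0, 'gripper_width': 1.0000751733192907}
```

View pics/top0.png

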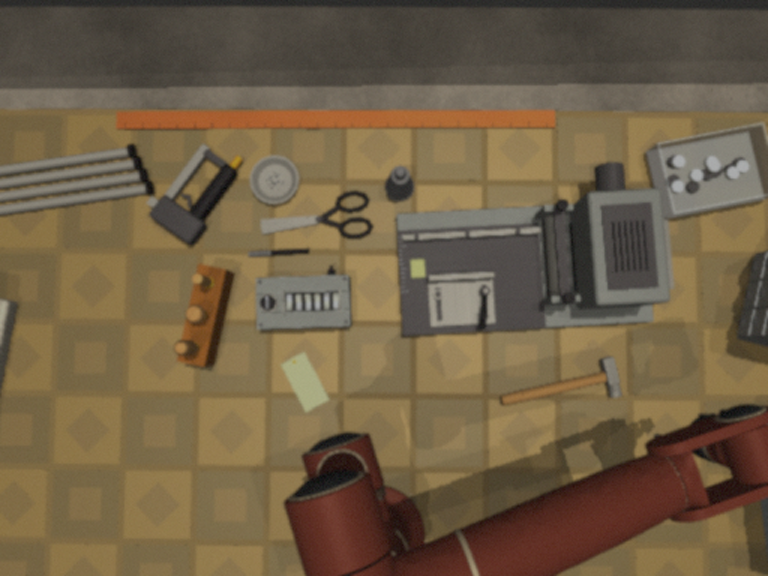

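View pics/side0.png

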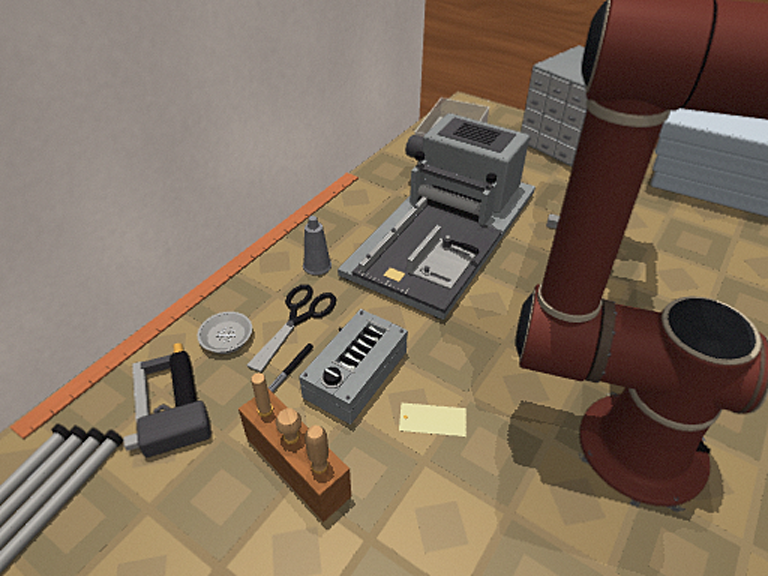

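The top view shows the guide at (428–495, 270–325), the tape at (418,268), the lever at (484,305), the dial at (267,302) and the stand at (205,315). The side view confirms that the regulator with the straight handle is in the stand's far hole (262,395). I'm moving over the guide to look closer.

Request:
jog_arm(
  motion="45 0.05 -0.03 -0.12 0 0 0; 45 0.2 -0.1 -0.18 0 0 -0.12; 45 0.4 -0.25 -0.18 0 0 -0.3; 45 0.6 -0.4 -0.18 0 0 -0.5; 45 0.83 -0.517 -0.18 0 0 -0.7",
)

```text
time: 1.92
tool_pos: [0.4105, -0.3398, 0.2973]
tool_rot: [0.001, 0.832, 0.555, 0.0]
contact_force: [0.6, -0.8, -0.1]
gripper_width: 0.452
grasp_force: 0.0
```

```bash
cat >> h.py <<'E'
from scipy.spatial.transform import Rotation as R
np.set_printoptions(precision=4,suppress=True)
def rot(s): return R.from_quat(np.roll(s["tool_rot"],-1))
def down(yaw): # tool x axis at world angle yaw, z down
    c,n=np.cos(yaw),np.sin(yaw); return R.from_matrix(np.array([[c,n,0],[n,-c,0],[0,0,-1]]))
def go(p,yaw):
    "jog fractions to put TCP at p with tool x at world angle yaw"
    s=state();r=rot(s)
    d=r.inv().apply(np.array(p)-s["tool_pos"])/.5
    t=(r.inv()*down(yaw)).as_rotvec()/1.5
    print("go",np.round(d,4),np.round(t,4))
def st():
    s=state();x=rot(s).as_matrix()
    print("t",round(s["time"],2),"tcp",s["tool_pos"],"yaw",np.arctan2(x[1,0],x[0,0]).round(4),"z",x[:,2].round(3),"F",s["contact_force"].round(1),"w",round(s["gripper_width"],3),"g",round(s["grasp_force"],1))
E
python3 -c "
from h import *
st();go([.53,-.16,.30],np.pi/2)"
```

```text
t 1.93 tcp [ 0.4105 -0.3398  0.2973] yaw 1.1769 z [ 0.001 -0.001 -1.   ] F [ 0.6 -0.8 -0.1] w 0.452 g 0.0
go [ 0.4237  0.0827 -0.0055] [ 0.0007  0.0004 -0.2626]
```

Request:
jog_arm(
  motion="45 0.12 0.02 0 0 0 -0.12; 45 0.24 0.05 0 0 0 -0.26; 45 0.36 0.07 0 0 0 -0.26; 45 0.42 0.083 0 0 0 -0.26; 45 0.42 0.083 0 0 0 -0.26",
)

```text
time: 2.55
tool_pos: [0.5305, -0.1624, 0.2967]
tool_rot: [-0.0, 0.709, 0.705, -0.0]
contact_force: [-0.0, -1.2, -0.8]
gripper_width: 0.451
grasp_force: 0.0
```

```bash
python3 -c "
from h import *
st()
f=grab_frame('wrist');np.save('f1.npy',f,allow_pickle=True);save(f,'w1.png',scale=1.5)
print(f['world_from_camera'])
for n in 'guide_grip guide_face mark clamp_pivot'.split():
    print(n,[(np.round(q['at'],4).tolist(),round(q['p'],2)) for q in place_of('wrist',n)[:2]])
st()
"
```

```text
t 2.55 tcp [ 0.5305 -0.1624  0.2967] yaw 1.5649 z [-0.  0. -1.] F [-0.  -1.2 -0.8] w 0.451 g 0.0
[[ 1.      0.0061  0.0025  0.5308]
 [-0.0066  0.9492  0.3145 -0.082 ]
 [-0.0004 -0.3145  0.9493  0.4615]
 [ 0.      0.      0.      1.    ]]
guide_grip [([0.5594, -0.1635, 0.0692], 0.56)]
guide_face [([0.5592, -0.109, 0.0375], 0.68)]
mark [([0.599, -0.0885, 0.0391], 0.78), ([0.5602, -0.1647, 0.0705], 0.45)]
clamp_pivot [([0.5302, -0.2368, 0.0733], 0.78)]
t 2.8 tcp [ 0.5292 -0.1652  0.2968] yaw 1.5595 z [-0. -0. -1.] F [-0.7 -0.6  0.1] w 0.447 g 0.0
```

View pics/w1.png

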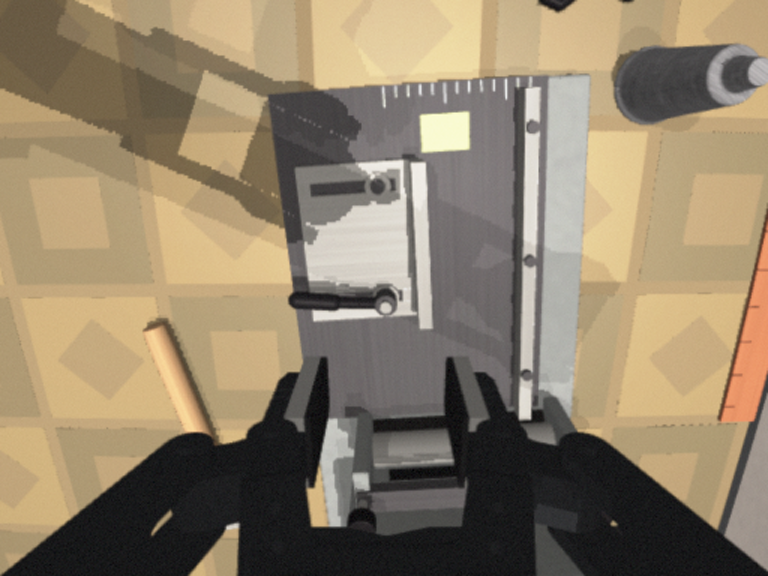

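The wrist picture has world x to the right. The tape's far edge runs (469,112)–(470,150), the bar's top is at (412–425,162) to (419–432,328), the pivot is near (387,300) and the lever tip is near (292,300).

```bash
python3 -c "
from h import *
f=np.load('f1.npy',allow_pickle=True).item()
P=lambda u,v,z:pt(f,u/1.5,v/1.5,z)
for n,a in dict(tapeF=(469,113,.04),tapeF2=(470,150,.04),tapeN=(420,115,.04),tapeN2=(421,152,.04),barF=(426,162,.08),barF2=(433,328,.08),barN=(412,162,.08),barN2=(419,328,.08),fen=(541,88,.062),fen2=(531,420,.062),bed=(547,80,.04),bedc=(271,97,.04),piv=(387,304,.08),tip=(291,300,.073),arm=(345,302,.073)).items(): print(n,P(*a),pt(f,a[0]/1.5,a[1]/1.5))
# sub-pixel edges: tape far edge, bar far top edge
g=cv2.cvtColor(f['color'],cv2.COLOR_RGB2GRAY).astype(float)
def edge(v,u0,u1,sgn):
    d=sgn*np.diff(g[v,u0:u1]);d[d<0]=0;i=int(d.argmax());w=d[max(0,i-1):i+2];return u0+i+.5+((np.arange(len(w))-min(1,i))*w).sum()/w.sum()
tp=np.array([pt(f,edge(v,305,322,-1),v,.04) for v in range(78,98)])
bf=np.array([pt(f,edge(v,280,296,-1),v,.08) for v in range(114,212)])
fe=np.array([pt(f,edge(v,345,358,1),v,.062) for v in range(70,270,4)])
for q in(tp,bf): k=np.polyfit(q[:,1],q[:,0],1);print('x at mid',q[:,0].mean(),np.median(q[:,0]),'slope',k, 'res',np.std(q[:,0]-np.polyval(k,q[:,1])),q[[0,-1]])
"
```

```text
tapeF [ 0.5995 -0.0736  0.04  ] [ 0.5992 -0.0736  0.0418]
tapeF2 [ 0.6016 -0.1035  0.04  ] [ 0.6012 -0.1033  0.0422]
tapeN [ 0.5589 -0.0751  0.04  ] [ 0.5308 -0.082   0.4615]
tapeN2 [ 0.5601 -0.105   0.04  ] [ 0.5601 -0.1049  0.0406]
barF [ 0.5613 -0.1103  0.08  ] [ 0.5644 -0.1132  0.0411]
barF2 [ 0.5699 -0.2493  0.08  ] [ 0.5739 -0.2664  0.0409]
barN [ 0.5505 -0.1103  0.08  ] [ 0.5508 -0.1106  0.0753]
barN2 [ 0.5579 -0.2492  0.08  ] [ 0.5607 -0.2666  0.0403]
fen [ 0.6514 -0.0553  0.062 ] [ 0.6577 -0.0539  0.0409]
fen2 [ 0.6696 -0.3552  0.062 ] [ 0.6776 -0.3711  0.0388]
bed [ 0.6625 -0.0476  0.04  ] [ 0.6628 -0.0476  0.039 ]
bedc [ 0.4362 -0.0597  0.04  ] [ 0.4365 -0.0598  0.0414]
piv [ 0.5306 -0.227   0.08  ] [ 0.5306 -0.2289  0.0749]
tip [ 0.4482 -0.2255  0.073 ] [ 0.4498 -0.2226  0.0809]
arm [ 0.4945 -0.2276  0.073 ] [ 0.4949 -0.226   0.0773]
x at mid 0.5999293997698671 0.5999060217439596 slope [-0.049   0.5956] res 7.293768165790706e-05 [[ 0.5994 -0.0768  0.04  ]
 [ 0.6005 -0.0998  0.04  ]]
x at mid 0.5645870136139545 0.5643430374404863 slope [-0.0609  0.5539] res 0.00020112656996516167 [[ 0.5609 -0.1171  0.08  ]
 [ 0.5682 -0.2386  0.08  ]]
```

```bash
python3 -c "
from h import *
st();go([.5576,-.160,.12],1.6313);go([.5576,-.160,.052],1.6313)"
```

```text
t 2.8 tcp [ 0.5292 -0.1652  0.2968] yaw 1.5595 z [-0. -0. -1.] F [-0.7 -0.6  0.1] w 0.447 g 0.0
go [0.0112 0.0566 0.3536] [-0.      0.0002 -0.0479]
go [0.0113 0.0567 0.4896] [-0.      0.0002 -0.0479]
```

Request:
jog_arm(
  motion="45 0.01 0.056 0.1 0 0 -0.048; 45 0.011 0.057 0.22 0 0 -0.048; 45 0.011 0.057 0.33 0 0 -0.048; 45 0.011 0.057 0.35 0 0 -0.048; 45 0.011 0.057 0.35 0 0 -0.048",
)

```text
time: 3.42
tool_pos: [0.5585, -0.1597, 0.1227]
tool_rot: [0.0, 0.685, 0.728, 0.0]
contact_force: [-0.1, -0.9, 0.2]
gripper_width: 0.449
grasp_force: 0.0
```

```bash
python3 -c "
from h import *
st();grab_frame('wrist');st();go([.5576,-.160,.052],1.6313)"
```

```text
t 3.42 tcp [ 0.5585 -0.1597  0.1227] yaw 1.6322 z [ 0.001 -0.    -1.   ] F [-0.1 -0.9  0.2] w 0.449 g 0.0
t 3.48 tcp [ 0.5596 -0.16    0.1245] yaw 1.6325 z [ 0.004 -0.002 -1.   ] F [ 0.6 -0.   1.2] w 0.453 g 0.0
go [ 0.0006 -0.0046  0.145 ] [0.0023 0.0012 0.0008]
```

Request:
jog_arm(
  motion="45 0 -0.003 0.07 0 0 0; 45 0 -0.003 0.14 0 0 0; 45 0 -0.003 0.14 0 0 0; 0 0 -0.003 0.14 0 0 0; 0 0 -0.003 0.14 0 0 0",
)

```text
time: 4.1
tool_pos: [0.5589, -0.1601, 0.0555]
tool_rot: [0.002, 0.685, 0.729, 0.001]
contact_force: [-1.9, -0.9, 6.9]
gripper_width: 0.106
grasp_force: 58.8
```

```bash
python3 -c "
from h import *
for i in range(4): st();grab_frame('wrist')"
```

```text
t 4.1 tcp [ 0.5589 -0.1601  0.0555] yaw 1.6334 z [ 0.005 -0.002 -1.   ] F [-1.9 -0.9  6.9] w 0.106 g 58.8
t 4.15 tcp [ 0.5589 -0.16    0.0555] yaw 1.6334 z [ 0.005 -0.002 -1.   ] F [-2.5  0.7  6.9] w 0.107 g 58.7
t 4.2 tcp [ 0.5589 -0.16    0.0555] yaw 1.6334 z [ 0.005 -0.002 -1.   ] F [-1.5 -0.3  6.9] w 0.107 g 58.7
t 4.25 tcp [ 0.5589 -0.1601  0.0555] yaw 1.6333 z [ 0.005 -0.002 -1.   ] F [-1.7  1.1  7.4] w 0.107 g 58.7
```

Request:
jog_arm(
  motion="0 0 0.015 -0.002 0 0 0; 0 0 0.035 -0.002 0 0 0; 0 0 0.055 -0.002 0 0 0; 0 0 0.076 -0.002 0 0 0; 0 0 0.076 -0.002 0 0 0",
)

```text
time: 4.92
tool_pos: [0.5966, -0.1577, 0.0555]
tool_rot: [0.002, 0.685, 0.729, 0.0]
contact_force: [-0.8, -1.3, 6.2]
gripper_width: 0.11
grasp_force: 59.8
```

```bash
cat > edge.py <<'E'
from h import *
st()
f=grab_frame('wrist');save(f,'w2.png',scale=1.5)
for n,p in dict(tape=[.5999,-.0883,.04],foot=[.598,-.12,.04],top=[.598,-.12,.08]).items(): print(n,px(f,np.array(p))*1.5)
for n in 'guide_face mark'.split():
    for c in('wrist','top','side'): print(n,c,[(np.round(q['at'],4).tolist(),round(q['p'],2),round(.9982*q['at'][0]+.0605*q['at'][1],4)) for q in place_of(c,n)[:1]])
st()
np.save('f2.npy',f,allow_pickle=True)
E
python3 edge.py
```

```text
t 4.92 tcp [ 0.5966 -0.1577  0.0555] yaw 1.6335 z [ 0.004 -0.002 -1.   ] F [-0.8 -1.3  6.2] w 0.11 g 59.8
tape [407.6525 156.4703]
foot [396.4363 241.2264]
top [399.5763 272.1663]
guide_face wrist [([0.5982, -0.1075, 0.0365], 0.62, 0.5906)]
guide_face top [([0.5646, -0.1046, 0.0403], 0.85, 0.5573)]
guide_face side [([0.5608, -0.1128, 0.0394], 0.73, 0.553)]
mark wrist [([0.599, -0.0873, 0.0377], 0.92, 0.5926)]
mark top [([0.5999, -0.0878, 0.0391], 0.67, 0.5935)]
mark side [([0.602, -0.0859, 0.0395], 0.47, 0.5957)]
t 5.28 tcp [ 0.5966 -0.1577  0.0555] yaw 1.6333 z [ 0.005 -0.002 -1.   ] F [-0.1 -1.9  5.3] w 0.108 g 59.7
```

View pics/w2.png

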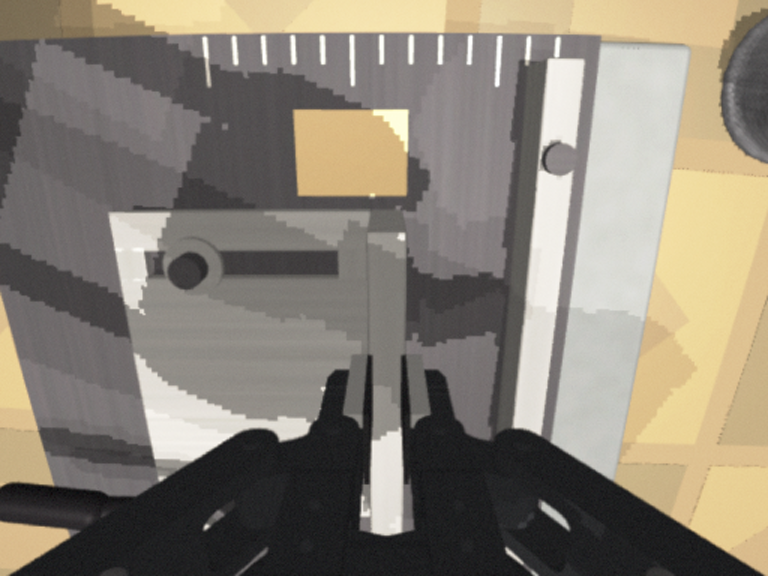

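The bar's end (370–406, 208–233) is nearly in line with the tape's far edge (408→407, 110–195). I'm zooming in.

```bash
python3 -c "
from h import *
f=np.load('f2.npy',allow_pickle=True).item()
save(f,'c2.png',(235,115,295,170),10)
g=cv2.cvtColor(f['color'],cv2.COLOR_RGB2GRAY).astype(int)
for v in range(120,170,3): print(v,g[v,262:280])
"
```

```text
120 [183 181 186 183 183 183 182 184 171 126  79  80  79  79  81  79  77  79]
123 [184 184 184 183 184 183 185 181 167 123  79  80  77  77  79  79  78  78]
126 [183 182 182 183 181 184 186 181 167 125  86  79  76  75  76  76  78  78]
129 [180 180 179 176 179 177 178 178 164 105  82  79  77  76  77  76  77  78]
132 [80 81 81 83 79 81 78 82 80 78 80 79 78 75 74 77 79 77]
135 [ 79  78  78  79  82  81  80  77  80  78  76  80  78  74  79  94 127 127]
138 [ 83  93 127 131 123  98  84  77  81  78  77  75  78  78  77  97 128 132]
141 [102 103 102 105 104 103 116 127 128 120 118 117 118 114 115 119 130 131]
144 [105 104 102 102 103 103 106 123 133 132 132 132 133 131 125 127 131 130]
147 [102 102 103 102 105 103 104 104 115 117 118 121 119 115 116 115 121 127]
150 [103 103 102 101 100 102 101  99 108 119 117 119 118 118 117 115 118 117]
153 [104 104 103 105 105 103 105 101 100 118 117 118 120 118 114 118 117 118]
156 [148 149 150 177 225 230 227 215 142 112 117 118 117 117 116 116 116 117]
159 [152 152 161 189 209 236 238 225 144 110 115 117 119 116 115 116 117 115]
162 [151 152 151 150 150 149 149 145 129 112 113 119 119 116 117 116 116 117]
165 [151 151 151 150 150 150 148 144 124  92  93 117 118 119 118 117 120 116]
168 [132 137 149 148 150 151 152 146 125  82  86 116 118 117 117 116 116 118]
```

View pics/c2.png

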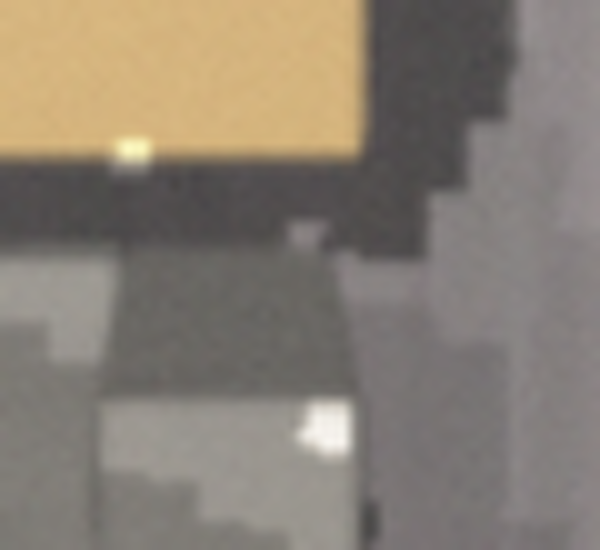

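```bash
python3 -c "
from h import *
f=np.load('f2.npy',allow_pickle=True).item()
ex=np.array([.9982,.0605,0])
for u,v in [(270.9,120),(270.75,125),(270.6,129)]: p=pt(f,u,v,.04);print(p,p@ex)
for u,v in [(267.7,139.7)]: p=pt(f,u,v,.04);print(p,p@ex)
for u,v in [(270.1,155.0)]: p=pt(f,u,v,.08);print('top',p,p@ex)
for u,v in [(270.2,160),(270.2,168)]: p=pt(f,u,v,.08);print('top',p,p@ex)
"
```

```text
[ 0.6001 -0.0967  0.04  ] 0.5931224517543039
[ 0.6002 -0.0995  0.04  ] 0.5930775972546874
[ 0.6003 -0.1017  0.04  ] 0.5930248643760216
[ 0.5991 -0.1078  0.04  ] 0.5914793008116284
top [ 0.5988 -0.1077  0.08  ] 0.5911849169720893
top [ 0.599  -0.1099  0.08  ] 0.5912605163328674
top [ 0.5993 -0.1136  0.08  ] 0.5913114921482678
```

Request:
jog_arm(
  motion="0 0 0.0035 0 0 0 0; 0 0 0.0035 0 0 0 0; 0 0 0.0035 0 0 0 0; 0 0 0.0035 0 0 0 0; 0 0 0.0035 0 0 0 0",
)

```text
time: 5.9
tool_pos: [0.5973, -0.1576, 0.0555]
tool_rot: [0.002, 0.685, 0.729, -0.0]
contact_force: [-3.2, -1.3, 7.5]
gripper_width: 0.105
grasp_force: 60.1
```

```bash
cat > chk.py <<'E'
from h import *
st();f=grab_frame('wrist');st();np.save('f3.npy',f,allow_pickle=True)
ex=np.array([.9982,.0605,0])
g=cv2.cvtColor(f['color'],cv2.COLOR_RGB2GRAY).astype(int)
for v in range(120,170,3): print(v,g[v,262:280])
E
python3 chk.py
```

```text
t 5.9 tcp [ 0.5973 -0.1576  0.0555] yaw 1.6333 z [ 0.002 -0.002 -1.   ] F [-3.2 -1.3  7.5] w 0.105 g 60.1
t 5.95 tcp [ 0.5973 -0.1576  0.0555] yaw 1.6333 z [ 0.002 -0.002 -1.   ] F [-3.6 -2.4  7.9] w 0.109 g 60.1
120 [184 183 184 184 183 182 183 167 106  81  77  79  80  77  79  76  77  79]
123 [180 183 184 185 184 183 181 166 106  79  81  77  80  78  80  77  78  77]
126 [180 183 184 182 184 183 181 164 108  81  75  76  76  77  79  77  74  73]
129 [177 179 180 176 179 180 176 161 107  80  80  81  79  76  77  77  79  78]
132 [78 83 80 82 80 80 81 81 80 76 77 75 79 76 77 80 77 81]
135 [80 79 80 81 79 81 81 80 80 80 79 78 79 79 79 77 78 77]
138 [ 95 125 129 132 130 129 129 118  84  80  76  77  79  79  93 123 116 117]
141 [105 104 100 103 105  96  94 104 115 117 118 116 115 113 121 126 132 129]
144 [104 103 103 103 102 103 107 121 129 130 129 130 129 128 127 131 133 131]
147 [101 103 105 102 102 104 102 106 117 116 115 116 116 116 114 119 129 128]
150 [103 102 102 103 102 103  99  96 107 118 118 116 113 114 116 116 117 116]
153 [102 105 104 102 102 106 104 103 104 115 118 119 119 114 117 117 117 114]
156 [148 147 150 147 151 175 224 222 191 120 119 116 115 116 117 118 118 117]
159 [152 151 152 151 154 183 233 230 195 123 119 119 114 119 117 116 116 116]
162 [151 152 152 151 151 149 149 141 122  93 115 118 119 116 115 117 115 117]
165 [151 150 150 148 149 150 149 143 122  93 116 117 118 118 118 117 117 116]
168 [133 131 134 134 137 148 150 142 121  89  87  84  93 114 115 116 116 117]
```

Request:
jog_arm(
  motion="0 0 0.002 0 0 0 0; 0 0 0.002 0 0 0 0; 0 0 0.002 0 0 0 0; 0 0 0.002 0 0 0 0; 0 0 0.002 0 0 0 0",
)

```text
time: 6.58
tool_pos: [0.5981, -0.1576, 0.0555]
tool_rot: [0.001, 0.685, 0.729, -0.0]
contact_force: [-5.4, -2.2, 7.3]
gripper_width: 0.108
grasp_force: 60.1
```

```bash
python3 chk.py
```

```text
t 6.58 tcp [ 0.5981 -0.1576  0.0555] yaw 1.6333 z [ 0.002 -0.002 -1.   ] F [-5.4 -2.2  7.3] w 0.108 g 60.1
t 6.62 tcp [ 0.5981 -0.1576  0.0555] yaw 1.6334 z [ 0.002 -0.002 -1.   ] F [-4.1 -1.1  9. ] w 0.105 g 60.1
120 [184 182 184 183 183 177 142  89  79  77  75  77  74  76  78  77  78  77]
123 [184 183 184 181 184 175 143  82  78  79  81  78  74  76  77  78  78  74]
126 [182 184 184 182 182 176 142  85  80  78  78  76  75  77  76  76  76  78]
129 [180 176 177 179 177 172 140  86  79  80  76  81  75  76  74  81  78  76]
132 [82 82 80 80 83 81 76 77 80 81 79 77 77 79 78 78 75 76]
135 [ 79  79  80  77  79  76  79  79  81  77  76  74  78  75  76  79  94 122]
138 [ 80  81  95 127 130 118  86  79  80  77  79  79  74  76  77  79  94 127]
141 [100 101 105 103 105 100 105 113 118 118 117 113 114 115 116 112 122 127]
144 [101 102 103 102 105 100 105 125 132 128 132 129 130 130 129 131 132 129]
147 [102 102 104 103 104 104 102 109 117 117 115 117 114 117 115 116 116 121]
150 [103 103 103 103 101 101 100  99 108 115 120 115 118 116 118 115 115 117]
153 [103 102 108 103 103 102 102 101 105 118 115 117 114 117 118 118 117 118]
156 [147 149 147 149 149 146 146 143 130 114 115 117 115 114 115 115 117 115]
159 [149 152 151 149 150 151 150 143 131 110 118 116 116 117 117 117 119 116]
162 [151 149 151 151 150 149 151 145 129 108 115 116 119 115 116 117 115 117]
165 [148 148 150 151 150 152 148 142 124  88  83  91 116 117 116 116 113 116]
168 [134 129 138 148 150 150 148 141 121  76  80 111 116 118 116 118 116 117]
```

The foot corner and the tape edge now coincide to within about 0.1 mm, so I'm releasing and rising.

Request:
jog_arm(
  motion="45 0 0 0 0 0 0; 45 0 0 0 0 0 0; 45 0 0 -0.08 0 0 0; 45 -0.02 0 -0.2 0 0 0; 45 -0.1 0 -0.24 0 0 0",
)

```text
time: 7.25
tool_pos: [0.603, -0.2061, 0.1779]
tool_rot: [0.003, 0.684, 0.73, 0.002]
contact_force: [0.3, -1.1, 0.0]
gripper_width: 0.447
grasp_force: 0.0
```

```bash
python3 -c "
from h import *
f=grab_frame('wrist');st();np.save('f4.npy',f,allow_pickle=True);save(f,'w4.png',scale=1.5)
for n in 'guide_face mark clamp_pivot'.split(): print(n,[(np.round(q['at'],4).tolist(),round(q['p'],2)) for q in place_of('wrist',n)[:1]])
st()"
```

```text
t 7.3 tcp [ 0.6034 -0.2121  0.1796] yaw 1.632 z [ 0.009 -0.008 -1.   ] F [-0.4 -3.7  2.5] w 0.451 g 0.0
guide_face []
mark [([0.5996, -0.0871, 0.0428], 0.9)]
clamp_pivot [([0.5282, -0.2326, 0.0708], 0.58)]
t 7.45 tcp [ 0.6006 -0.2065  0.1727] yaw 1.6324 z [ 0.     0.001 -1.   ] F [-0.4  0.1  0.2] w 0.45 g 0.0
```

View pics/w4.png

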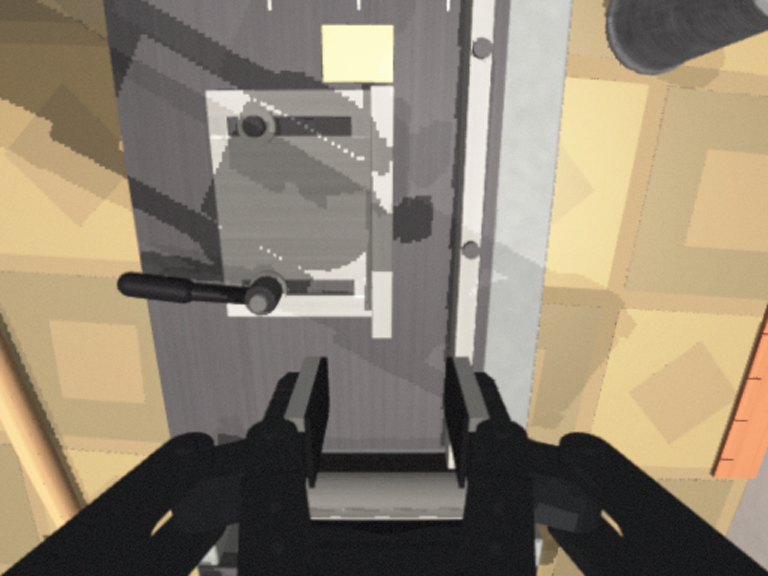

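The guide is flush with the tape edge (393, 25–85). The lever runs from its hub at (264,293) to its tip at (119,284).

```bash
python3 -c "
from h import *
f=np.load('f4.npy',allow_pickle=True).item()
P=lambda u,v,z=None:pt(f,u/1.5,v/1.5,z)
for a in [(119,285),(140,286),(180,289),(215,292),(262,292)]: print(P(*a,.073),P(*a))
for z in (.073,.08,.09): print('knob',P(258,301,z))
print(P(258,301))
tip=P(119,285,.073);print('pivot from tip',tip+.08*np.array([.998,.06,0]))
"
```

```text
[ 0.4453 -0.2264  0.073 ] [ 0.4505 -0.223   0.0823]
[ 0.458  -0.2263  0.073 ] [ 0.4621 -0.2233  0.081 ]
[ 0.4821 -0.2266  0.073 ] [ 0.4849 -0.2241  0.0798]
[ 0.503  -0.2272  0.073 ] [ 0.5035 -0.2266  0.0746]
[ 0.531  -0.2254  0.073 ] [ 0.5308 -0.2257  0.0721]
knob [ 0.5285 -0.2313  0.073 ]
knob [ 0.5303 -0.2285  0.08  ]
knob [ 0.5328 -0.2246  0.09  ]
[ 0.5292 -0.2302  0.0758]
pivot from tip [ 0.5251 -0.2216  0.073 ]
```

```bash
cat > lev.py <<'E'
from h import *
import sys
ex=np.array([.9982,.0605,0]);ey=np.array([-.0605,.9982,0]);PV=np.array([.530,-.229,0])
def pose(th,d=.0185,r=.062,z=.062):
    a=-np.cos(th)*ex+np.sin(th)*ey;t=np.sin(th)*ex+np.cos(th)*ey
    return PV+r*a-d*t+[0,0,z],1.5708-th+.0605
if __name__=="__main__":
    st()
    for q in sys.argv[1:]:
        a=[float(v) for v in q.split(",")]; p,y=pose(np.radians(a[0]),*a[1:]);print(q,p);go(p,y)
E
python3 lev.py 0,.028,.062,.13 0,.028,.062,.062
```

```text
t 7.45 tcp [ 0.6006 -0.2065  0.1727] yaw 1.6324 z [ 0.     0.001 -1.   ] F [-0.4  0.1  0.2] w 0.45 g 0.0
0,.028,.062,.13 [ 0.4698 -0.2607  0.13  ]
go [-0.0921 -0.2677  0.0853] [ 0.0002 -0.0003  0.0007]
0,.028,.062,.062 [ 0.4698 -0.2607  0.062 ]
go [-0.0922 -0.2678  0.2213] [ 0.0002 -0.0003  0.0007]
```

Request:
jog_arm(
  motion="0 -0.05 -0.12 0.03 0 0 0; 0 -0.09 -0.24 0.08 0 0 0; 0 -0.092 -0.268 0.09 0 0 0; 0 -0.092 -0.268 0.18 0 0 0; 0 -0.092 -0.268 0.22 0 0 0",
)

```text
time: 8.07
tool_pos: [0.4672, -0.2581, 0.0585]
tool_rot: [-0.003, 0.685, 0.729, -0.0]
contact_force: [0.3, 0.4, -0.3]
gripper_width: -0.0
grasp_force: 0.0
```

```bash
python3 -c "
from h import *
grab_frame('side')"; python3 lev.py 0 9 18 27 36
```

```text
t 8.12 tcp [ 0.4665 -0.2575  0.0567] yaw 1.6339 z [-0.008  0.006 -1.   ] F [-1.7 -0.2 -1.1] w 0.0 g 0.0
0 [ 0.4692 -0.2512  0.062 ]
go [ 0.0123  0.0062 -0.0106] [-0.0048 -0.0043  0.0017]
9 [ 0.4665 -0.2414  0.062 ]
go [ 0.0321  0.002  -0.0105] [-0.0051 -0.004   0.1064]
18 [ 0.4653 -0.2314  0.062 ]
go [ 0.0524  0.0009 -0.0103] [-0.0054 -0.0036  0.2112]
27 [ 0.4658 -0.2212  0.062 ]
go [ 0.0726  0.0031 -0.0102] [-0.0057 -0.0031  0.3159]
36 [ 0.4678 -0.2113  0.062 ]
go [ 0.0922  0.0083 -0.0101] [-0.006  -0.0027  0.4206]
```

Request:
jog_arm(
  motion="0 0.012 0.005 -0.004 0 0 0; 0 0.032 0.002 -0.004 0 0 0.106; 0 0.052 0.001 -0.004 0 0 0.21; 0 0.073 0.003 -0.004 0 0 0.316; 0 0.092 0.008 -0.004 0 0 0.42",
)

```text
time: 8.75
tool_pos: [0.4726, -0.2143, 0.0671]
tool_rot: [0.001, 0.878, 0.479, 0.001]
contact_force: [-0.4, 0.8, 0.2]
gripper_width: -0.001
grasp_force: 0.0
```

```bash
python3 lev.py 45 54 63 72 81
```

```text
t 8.75 tcp [ 0.4726 -0.2143  0.0671] yaw 0.999 z [ 0.003 -0.002 -1.   ] F [-0.4  0.8  0.2] w -0.001 g 0.0
45 [ 0.4713 -0.2017  0.062 ]
go [ 0.0197 -0.0158  0.0102] [ 0.0024 -0.0004  0.1021]
54 [ 0.4763 -0.1929  0.062 ]
go [ 0.04   -0.017   0.0102] [ 0.0023 -0.0005  0.2068]
63 [ 0.4826 -0.1849  0.062 ]
go [ 0.0602 -0.015   0.0102] [ 0.0023 -0.0007  0.3115]
72 [ 0.4901 -0.1781  0.062 ]
go [ 0.0798 -0.0098  0.0102] [ 0.0022 -0.0009  0.4162]
81 [ 0.4985 -0.1725  0.062 ]
go [ 0.0984 -0.0017  0.0103] [ 0.0022 -0.0011  0.521 ]
```

Request:
jog_arm(
  motion="0 0.02 -0.016 0.009 0 0 0.1; 0 0.04 -0.017 0.009 0 0 0.207; 0 0.06 -0.015 0.009 0 0 0.312; 0 0.08 -0.01 0.009 0 0 0.416; 0 0.098 -0.002 0.009 0 0 0.52",
)

```text
time: 9.38
tool_pos: [0.4984, -0.1723, 0.0626]
tool_rot: [0.001, 0.994, 0.109, 0.002]
contact_force: [-0.4, 1.0, -0.2]
gripper_width: 0.0
grasp_force: 0.0
```

```bash
python3 -c "
from h import *
f=grab_frame('wrist');save(f,'w5.png',scale=1.5)"
python3 lev.py 85 90 90,.0165 90,.0145
```

```text
t 9.43 tcp [ 0.4992 -0.1719  0.0628] yaw 0.2166 z [ 0.004 -0.001 -1.   ] F [-0.4  0.8  1.2] w 0.002 g 0.0
85 [ 0.5026 -0.1704  0.062 ]
go [ 0.0072 -0.0015  0.0016] [ 0.0013 -0.0027  0.0459]
90 [ 0.5078 -0.1682  0.062 ]
go [ 0.0183 -0.0035  0.0017] [ 0.0012 -0.0027  0.1041]
90,.0165 [ 0.5098 -0.1681  0.062 ]
go [ 0.0222 -0.0029  0.0017] [ 0.0012 -0.0027  0.1041]
90,.0145 [ 0.5118 -0.168   0.062 ]
go [ 0.0262 -0.0023  0.0017] [ 0.0012 -0.0027  0.1041]
```

View pics/w5.png

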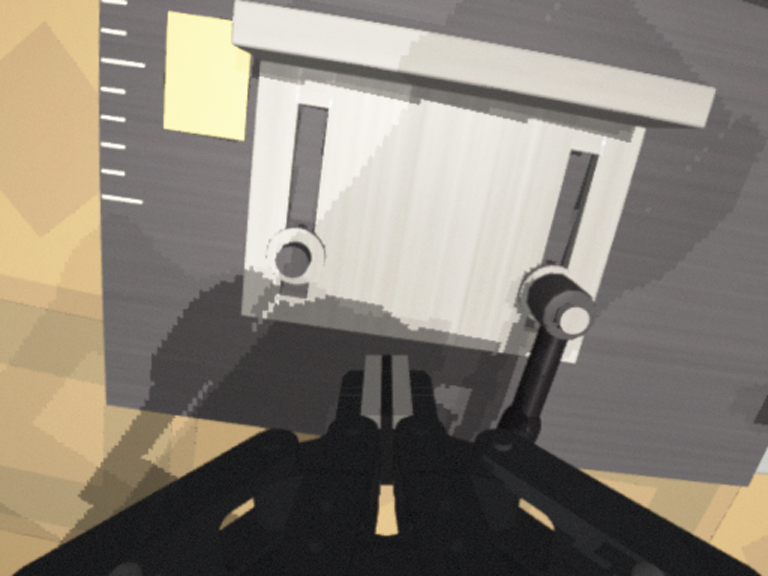

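The lever has not been swung: it still runs from (570,300) to (520,430). I'm measuring it before anything else.

```bash
python3 -c "
from h import *
f=grab_frame('wrist');np.save('f5.npy',f,allow_pickle=True)
P=lambda u,v,z=None:pt(f,u/1.5,v/1.5,z)
for a in [(555,345),(545,370),(532,400),(520,425),(505,440)]: print(P(*a,.075),P(*a))
print('hub',P(573,320),P(573,320,.09),P(545,280,.06))
print('tip finger',px(f,state()['tool_pos'])*1.5)
d=f['range_z'];print(d[290,255:262],P(386,360),P(386,400))
f=grab_frame('side');save(f,'s6.png',(200,80,400,230),4)
for c in('side','wrist'):
  for n in ['clamp','clamp_pivot']:
    q=place_of(c,'clamp_pivot');print(c,[(np.round(a['at'],4),a['p']) for a in q][:2])
    try:
      m=cut_out(c,'clamp');print(c,[(a['p'],a['pixels'].sum(),np.argwhere(a['pixels']).mean(0)) for a in m][:2])
    except Exception as e: print(e)
"
```

```text
[ 0.5189 -0.2285  0.075 ] [ 0.5178 -0.2298  0.0723]
[ 0.5088 -0.2282  0.075 ] [ 0.508  -0.229   0.0732]
[ 0.4961 -0.2274  0.075 ] [ 0.4966 -0.227   0.076 ]
[ 0.4849 -0.2264  0.075 ] [ 0.4875 -0.2244  0.0792]
[ 0.4774 -0.2228  0.075 ] [ 0.5177 -0.1954  0.1366]
hub [ 0.5294 -0.2312  0.0758] [ 0.5339 -0.224   0.09  ] [ 0.5373 -0.2236  0.06  ]
tip finger [385.7985 350.0031]
[0.123  0.1242 0.1242 0.1236 0.124  0.1234 0.1234] [ 0.5091 -0.17    0.0918] [ 0.5098 -0.1698  0.1161]
side [(array([ 0.5246, -0.2278,  0.0775]), 0.76), (array([ 0.7711, -0.0493, -0.0003]), 0.6)]
side []
side [(array([ 0.5246, -0.2278,  0.0775]), 0.76), (array([ 0.7711, -0.0493, -0.0003]), 0.6)]
side []
wrist [(array([ 0.5282, -0.2322,  0.0689]), 0.96), (array([ 0.5961, -0.161 ,  0.0685]), 0.45)]
wrist [(0.81, np.int64(3492), array([227.0304, 364.3316]))]
wrist [(array([ 0.5282, -0.2322,  0.0689]), 0.96), (array([ 0.5961, -0.161 ,  0.0685]), 0.45)]
wrist [(0.81, np.int64(3492), array([227.0304, 364.3316]))]
```

View pics/s6.png

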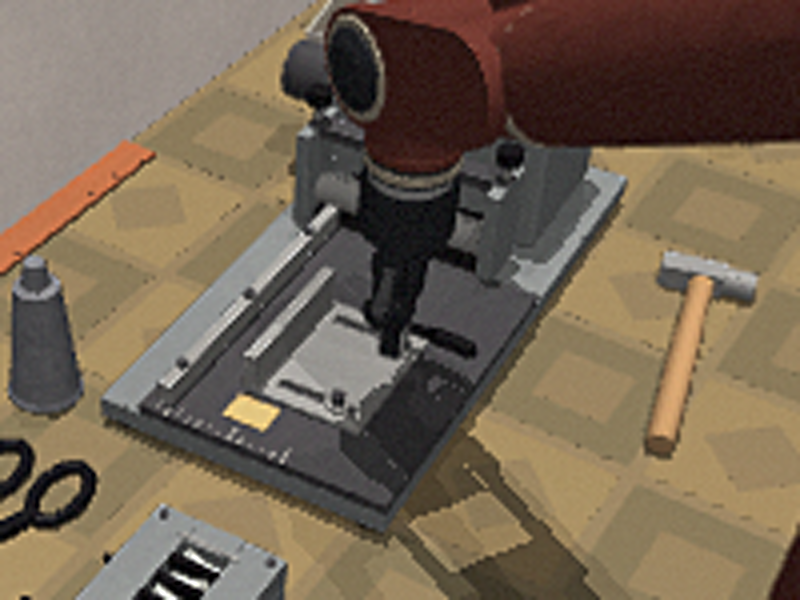

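```bash
python3 -c "
from h import *
f=np.load('f5.npy',allow_pickle=True).item()
s=state();print(s['tool_pos'])
for v in range(228,262,2): print(v,[pt(f,u,v)[[0,1,2]].round(3).tolist() for u in (248,252,264)])
for z in (.063,.08,.09): print(z,px(f,np.array([.51,-.17,z])),px(f,np.array([.499,-.17,z])))
"
```

```text
[ 0.4962 -0.1727  0.0603]
228 [[0.491, -0.168, 0.041], [0.491, -0.171, 0.04], [0.493, -0.178, 0.041]]
230 [[0.489, -0.168, 0.041], [0.49, -0.171, 0.04], [0.491, -0.178, 0.04]]
232 [[0.488, -0.169, 0.04], [0.488, -0.171, 0.04], [0.49, -0.179, 0.042]]
234 [[0.486, -0.169, 0.04], [0.487, -0.171, 0.041], [0.489, -0.179, 0.041]]
236 [[0.508, -0.166, 0.088], [0.508, -0.168, 0.087], [0.511, -0.173, 0.09]]
238 [[0.508, -0.166, 0.09], [0.51, -0.167, 0.092], [0.511, -0.173, 0.092]]
240 [[0.509, -0.166, 0.093], [0.509, -0.168, 0.092], [0.511, -0.173, 0.093]]
242 [[0.509, -0.166, 0.095], [0.51, -0.167, 0.096], [0.511, -0.173, 0.096]]
244 [[0.509, -0.166, 0.098], [0.509, -0.168, 0.096], [0.511, -0.173, 0.098]]
246 [[0.509, -0.166, 0.099], [0.509, -0.168, 0.098], [0.511, -0.173, 0.099]]
248 [[0.509, -0.166, 0.1], [0.509, -0.168, 0.101], [0.51, -0.173, 0.1]]
250 [[0.509, -0.166, 0.102], [0.509, -0.168, 0.103], [0.51, -0.173, 0.101]]
252 [[0.509, -0.166, 0.104], [0.509, -0.168, 0.103], [0.509, -0.173, 0.103]]
254 [[0.509, -0.166, 0.107], [0.509, -0.168, 0.106], [0.51, -0.173, 0.105]]
256 [[0.509, -0.166, 0.108], [0.509, -0.168, 0.107], [0.51, -0.173, 0.107]]
258 [[0.509, -0.166, 0.109], [0.51, -0.168, 0.11], [0.51, -0.173, 0.109]]
260 [[0.509, -0.166, 0.111], [0.509, -0.168, 0.11], [0.511, -0.172, 0.112]]
0.063 [257.5507 214.5918] [253.3664 232.2179]
0.08 [257.6381 227.6729] [253.0463 246.7249]
0.09 [257.6981 236.6518] [252.8278 256.6436]
```

```bash
python3 -c "
from h import *
for n in ('f2','f4','f1'):
  f=np.load(n+'.npy',allow_pickle=True).item()
  T=np.array(f['world_from_camera'])
  print(n,'cam',T[:3,3])
  for u in ((236,242,257,278,284) if n=='f2' else (206,212,257,305,312)):
    print(u,[(v,pt(f,u,v).round(3).tolist()) for v in (range(228,290,6) if n=='f2' else range(234,290,6))])
"
```

```text
f2 cam [ 0.5907 -0.0771  0.22  ]
236 [(228, [0.584, -0.161, 0.045]), (234, [0.584, -0.164, 0.046]), (240, [0.586, -0.147, 0.086]), (246, [0.586, -0.147, 0.092]), (252, [0.586, -0.148, 0.097]), (258, [0.587, -0.147, 0.102]), (264, [0.587, -0.148, 0.106]), (270, [0.587, -0.147, 0.111]), (276, [0.587, -0.147, 0.115]), (282, [0.588, -0.147, 0.119]), (288, [0.588, -0.147, 0.123])]
242 [(228, [0.587, -0.16, 0.046]), (234, [0.588, -0.164, 0.046]), (240, [0.588, -0.147, 0.086]), (246, [0.589, -0.148, 0.09]), (252, [0.589, -0.147, 0.097]), (258, [0.589, -0.148, 0.101]), (264, [0.589, -0.147, 0.107]), (270, [0.589, -0.148, 0.11]), (276, [0.59, -0.147, 0.115]), (282, [0.59, -0.15, 0.115]), (288, [0.59, -0.152, 0.115])]
257 [(228, [0.595, -0.142, 0.083]), (234, [0.595, -0.146, 0.081]), (240, [0.596, -0.149, 0.081]), (246, [0.596, -0.152, 0.082]), (252, [0.596, -0.156, 0.082]), (258, [0.596, -0.159, 0.081]), (264, [0.596, -0.163, 0.081]), (270, [0.597, -0.166, 0.082]), (276, [0.597, -0.169, 0.081]), (282, [0.597, -0.173, 0.081]), (288, [0.597, -0.176, 0.082])]
278 [(228, [0.609, -0.161, 0.041]), 
[... 3138 characters left out ...]
0.361, 0.041]), (282, [0.528, -0.376, 0.035]), (288, [0.528, -0.374, 0.052])]
305 [(234, [0.599, -0.292, 0.039]), (240, [0.552, -0.152, 0.327]), (246, [0.552, -0.152, 0.333]), (252, [0.551, -0.152, 0.337]), (258, [0.55, -0.152, 0.344]), (264, [0.55, -0.152, 0.348]), (270, [0.55, -0.155, 0.348]), (276, [0.549, -0.156, 0.35]), (282, [0.55, -0.159, 0.35]), (288, [0.55, -0.161, 0.351])]
312 [(234, [0.608, -0.291, 0.041]), (240, [0.556, -0.152, 0.327]), (246, [0.555, -0.152, 0.333]), (252, [0.554, -0.152, 0.338]), (258, [0.553, -0.152, 0.343]), (264, [0.553, -0.152, 0.347]), (270, [0.552, -0.152, 0.351]), (276, [0.551, -0.152, 0.356]), (282, [0.551, -0.154, 0.358]), (288, [0.551, -0.156, 0.359])]
```

```bash
python3 -c "
from h import *
f=grab_frame('side');s=state();p=s['tool_pos'];print(p)
for z in (0,.01,.02,.03,.04): print(z,(px(f,p+[0,0,z])-[200,80])*4)
for v in range(155,176): print(v,[pt(f,u,v).round(3).tolist() for u in (295,298,301)])
"
```

```text
[ 0.4962 -0.1728  0.0603]
0 [389.4191 373.0684]
0.01 [390.3733 363.9659]
0.02 [391.3378 354.7659]
0.03 [392.3129 345.4669]
0.04 [393.2987 336.0671]
155 [[0.486, -0.123, 0.175], [0.481, -0.134, 0.17], [0.485, -0.163, 0.149]]
156 [[0.484, -0.12, 0.174], [0.48, -0.13, 0.169], [0.483, -0.159, 0.149]]
157 [[0.483, -0.117, 0.172], [0.474, -0.119, 0.175], [0.483, -0.16, 0.144]]
158 [[0.48, -0.112, 0.173], [0.473, -0.118, 0.173], [0.483, -0.159, 0.141]]
159 [[0.481, -0.115, 0.167], [0.471, -0.116, 0.171], [0.483, -0.161, 0.135]]
160 [[0.482, -0.117, 0.162], [0.471, -0.115, 0.168], [0.483, -0.163, 0.13]]
161 [[0.487, -0.127, 0.148], [0.473, -0.121, 0.159], [0.48, -0.156, 0.132]]
162 [[0.493, -0.142, 0.131], [0.478, -0.132, 0.145], [0.475, -0.147, 0.136]]
163 [[0.504, -0.164, 0.106], [0.483, -0.142, 0.132], [0.477, -0.151, 0.128]]
164 [[0.503, -0.163, 0.104], [0.492, -0.162, 0.109], [0.484, -0.167, 0.11]]
165 [[0.504, -0.165, 0.098], [0.491, -0.161, 0.107], [0.485, -0.17, 0.104]]
166 [[0.504, -0.166, 0.093], [0.49, -0.159, 0.104], [0.483, -0.167, 0.102]]
167 [[0.502, -0.163, 0.092], [0.489, -0.158, 0.101], [0.482, -0.165, 0.1]]
168 [[0.502, -0.163, 0.088], [0.49, -0.161, 0.095], [0.482, -0.167, 0.094]]
169 [[0.503, -0.166, 0.081], [0.488, -0.156, 0.095], [0.483, -0.169, 0.088]]
170 [[0.52, -0.2, 0.044], [0.493, -0.169, 0.079], [0.502, -0.21, 0.045]]
171 [[0.518, -0.198, 0.042], [0.509, -0.201, 0.044], [0.501, -0.209, 0.042]]
172 [[0.514, -0.191, 0.043], [0.506, -0.197, 0.044], [0.499, -0.205, 0.041]]
173 [[0.511, -0.184, 0.046], [0.504, -0.194, 0.043], [0.498, -0.205, 0.038]]
174 [[0.509, -0.181, 0.045], [0.502, -0.19, 0.042], [0.496, -0.201, 0.037]]
175 [[0.506, -0.177, 0.044], [0.498, -0.183, 0.044], [0.493, -0.195, 0.039]]
```

The closed fingertips are visibly about 20–25 mm above the reported TCP: z is about 0.08 in the side view at a TCP of 0.060. They passed over the lever. I'll go back to the start of the swing and repeat it about 25 mm lower.

```bash
python3 lev.py 0,.030,.062,.10
```

```text
t 9.97 tcp [ 0.4962 -0.1728  0.0603] yaw 0.2234 z [-0.  0. -1.] F [ 0.6 -0.4 -0.4] w -0.002 g 0.0
0,.030,.062,.10 [ 0.4699 -0.2627  0.1   ]
go [-0.0911  0.1638 -0.0795] [-0.0001  0.     -0.9386]
```

Request:
jog_arm(
  motion="0 0 0 -0.08 0 0 -0.1; 0 -0.03 0.05 -0.1 0 0 -0.22; 0 -0.06 0.11 -0.1 0 0 -0.34; 0 -0.091 0.164 -0.09 0 0 -0.46; 0 -0.091 0.164 -0.08 0 0 -0.58",
)

```text
time: 10.6
tool_pos: [0.4696, -0.2646, 0.1004]
tool_rot: [0.0, 0.853, 0.521, -0.0]
contact_force: [0.4, 1.0, -1.1]
gripper_width: -0.0
grasp_force: 0.0
```

```bash
python3 lev.py 0,.030,.062,.10 0,.030,.062,.037
```

```text
t 10.6 tcp [ 0.4696 -0.2646  0.1004] yaw 1.0966 z [ 0.    -0.001 -1.   ] F [ 0.4  1.  -1.1] w -0.0 g 0.0
0,.030,.062,.10 [ 0.4699 -0.2627  0.1   ]
go [ 0.0037 -0.0011  0.0008] [ 0.0002  0.0003 -0.3564]
0,.030,.062,.037 [ 0.4699 -0.2627  0.037 ]
go [ 0.0037 -0.0012  0.1268] [ 0.0002  0.0003 -0.3564]
```

Request:
jog_arm(
  motion="0 0.003 0 0 0 0 -0.12; 0 0.003 0 0 0 0 -0.24; 0 0.003 0 0.06 0 0 -0.356; 0 0.003 0 0.124 0 0 -0.356; 0 0.003 0 0.124 0 0 -0.356",
)

```text
time: 11.22
tool_pos: [0.4685, -0.2598, 0.0353]
tool_rot: [-0.003, 0.687, 0.727, -0.0]
contact_force: [-0.6, 0.9, 0.3]
gripper_width: -0.002
grasp_force: 0.0
```

```bash
python3 -c "
from h import *
f=grab_frame('side')
for v in range(140,176,2): print(v,[pt(f,u,v).round(3).tolist() for u in (313,317,321,325)])
print(px(f,state()['tool_pos']))
";python3 lev.py 0,.0185,.062,.038  9,.0185,.062,.038 18,.0185,.062,.038 27,.0185,.062,.038 36,.0185,.062,.038
```

```text
140 [[0.489, -0.247, 0.155], [0.475, -0.248, 0.16], [0.461, -0.248, 0.166], [0.448, -0.247, 0.172]]
142 [[0.484, -0.239, 0.154], [0.477, -0.254, 0.148], [0.458, -0.242, 0.163], [0.448, -0.251, 0.162]]
144 [[0.485, -0.243, 0.143], [0.475, -0.252, 0.141], [0.458, -0.244, 0.154], [0.448, -0.254, 0.152]]
146 [[0.482, -0.239, 0.138], [0.472, -0.248, 0.137], [0.457, -0.245, 0.145], [0.445, -0.248, 0.149]]
148 [[0.483, -0.243, 0.127], [0.473, -0.253, 0.125], [0.457, -0.248, 0.135], [0.445, -0.251, 0.139]]
150 [[0.481, -0.241, 0.121], [0.472, -0.252, 0.118], [0.455, -0.246, 0.129], [0.493, -0.377, 0.029]]
152 [[0.485, -0.251, 0.104], [0.47, -0.251, 0.111], [0.454, -0.246, 0.121], [0.448, -0.266, 0.111]]
154 [[0.513, -0.319, 0.039], [0.471, -0.255, 0.1], [0.455, -0.25, 0.11], [0.441, -0.251, 0.115]]
156 [[0.508, -0.309, 0.039], [0.469, -0.254, 0.092], [0.453, -0.249, 0.103], [0.441, -0.252, 0.106]]
158 [[0.501, -0.297, 0.04], [0.466, -0.247, 0.09], [0.454, -0.254, 0.09], [0.466, -0.322, 0.04]]
160 [[0.497, -0.29, 0.038], [0.464, -0.246, 0.083], [0.455, -0.259, 0.078], [0.463, -0.317, 0.035]]

[... 620 characters left out ...]
.041], [0.451, -0.232, 0.037], [0.446, -0.255, 0.022], [0.443, -0.286, 0.001]]
[316.0213 167.3206]
t 11.28 tcp [ 0.4699 -0.2608  0.0373] yaw 1.6272 z [-0.002  0.002 -1.   ] F [0.1 0.3 1.1] w 0.002 g 0.0
0,.0185,.062,.038 [ 0.4692 -0.2512  0.038 ]
go [ 0.0191 -0.0003 -0.0013] [-0.0015 -0.0012 -0.0027]
9,.0185,.062,.038 [ 0.4665 -0.2414  0.038 ]
go [ 0.039  -0.0046 -0.0013] [-0.0015 -0.0011  0.102 ]
18,.0185,.062,.038 [ 0.4653 -0.2314  0.038 ]
go [ 0.0592 -0.0058 -0.0012] [-0.0016 -0.001   0.2067]
27,.0185,.062,.038 [ 0.4658 -0.2212  0.038 ]
go [ 0.0794 -0.0038 -0.0012] [-0.0017 -0.0009  0.3114]
36,.0185,.062,.038 [ 0.4678 -0.2113  0.038 ]
go [ 0.0991  0.0013 -0.0012] [-0.0018 -0.0007  0.4162]
```

Request:
jog_arm(
  motion="0 0.019 0 0 0 0 0; 0 0.039 -0.005 0 0 0 0.1; 0 0.059 -0.006 0 0 0 0.206; 0 0.079 -0.004 0 0 0 0.31; 0 0.099 0.001 0 0 0 0.416",
)

```text
time: 11.9
tool_pos: [0.4699, -0.2127, 0.0406]
tool_rot: [0.003, 0.878, 0.479, 0.001]
contact_force: [0.9, -3.5, -0.6]
gripper_width: -0.0
grasp_force: 1.2
```

```bash
for i in 1; do python3 lev.py 45,.0185,.062,.038 54,.0185,.062,.038 63,.0185,.062,.038 72,.0185,.062,.038 81,.0185,.062,.038; done; python3 -c "
from h import *
f=grab_frame('side');save(f,'x.png')
from h import *
m=cut_out('side','clamp_pivot');
print([(a['p'],np.argwhere(a['pixels']).mean(0),np.argwhere(a['pixels']).ptp(0) if hasattr(np.ndarray,'ptp') else np.ptp(np.argwhere(a['pixels']),0)) for a in m][:1])"
```

```text
t 11.9 tcp [ 0.4699 -0.2127  0.0406] yaw 0.9983 z [ 0.004 -0.004 -1.   ] F [ 0.9 -3.5 -0.6] w -0.0 g 1.2
45,.0185,.062,.038 [ 0.4713 -0.2017  0.038 ]
go [ 0.02   -0.0095  0.0051] [0.0034 0.0006 0.1016]
54,.0185,.062,.038 [ 0.4763 -0.1929  0.038 ]
go [ 0.0403 -0.0107  0.005 ] [0.0035 0.0003 0.2063]
63,.0185,.062,.038 [ 0.4826 -0.1849  0.038 ]
go [ 0.0605 -0.0087  0.005 ] [0.0035 0.     0.311 ]
72,.0185,.062,.038 [ 0.4901 -0.1781  0.038 ]
go [ 0.0802 -0.0036  0.005 ] [ 0.0035 -0.0002  0.4157]
81,.0185,.062,.038 [ 0.4985 -0.1725  0.038 ]
go [0.0988 0.0045 0.0051] [ 0.0035 -0.0005  0.5204]Traceback (most recent call last):
  File "<string>", line 6, in <module>
    print([(a['p'],np.argwhere(a['pixels']).mean(0),np.argwhere(a['pixels']).ptp(0) if hasattr(np.ndarray,'ptp') else np.ptp(np.argwhere(a['pixels']),0)) for a in m][:1])
                                                    ^^^^^^^^^^^^^^^^^^^^^^^^^^^^
AttributeError: `ptp` was removed from the ndarray class in NumPy 2.0. Use np.ptp(arr, ...) instead.
```

Contact is felt this time (-3.5 N), so I'm continuing the swing.

Request:
jog_arm(
  motion="0 0.02 -0.009 0.002 0 0 0.1; 0 0.04 -0.01 0.002 0 0 0.206; 0 0.06 -0.008 0.002 0 0 0.31; 0 0.08 -0.003 0.002 0 0 0.416; 0 0.099 0.004 0.002 0 0 0.52",
)

```text
time: 12.62
tool_pos: [0.4974, -0.1718, 0.0386]
tool_rot: [0.001, 0.994, 0.11, 0.0]
contact_force: [-1.4, -1.9, 0.9]
gripper_width: 0.002
grasp_force: 1.0
```

```bash
python3 lev.py 85,.0185,.062,.038 90,.0185,.062,.038 90,.0165,.062,.038 90,.0145,.062,.038
```

```text
t 12.62 tcp [ 0.4974 -0.1718  0.0386] yaw 0.2214 z [ 0.001 -0.002 -1.   ] F [-1.4 -1.9  0.9] w 0.002 g 1.0
85,.0185,.062,.038 [ 0.5026 -0.1704  0.038 ]
go [ 0.0108 -0.0005  0.0012] [ 0.0013 -0.0003  0.0491]
90,.0185,.062,.038 [ 0.5078 -0.1682  0.038 ]
go [ 0.0219 -0.0025  0.0012] [ 0.0013 -0.0004  0.1073]
90,.0165,.062,.038 [ 0.5098 -0.1681  0.038 ]
go [ 0.0259 -0.0018  0.0012] [ 0.0013 -0.0004  0.1073]
90,.0145,.062,.038 [ 0.5118 -0.168   0.038 ]
go [ 0.0298 -0.0012  0.0012] [ 0.0013 -0.0004  0.1073]
```

Request:
jog_arm(
  motion="0 0.011 0 0 0 0 0.05; 0 0.022 -0.002 0 0 0 0.107; 0 0.024 -0.002 0 0 0 0.107; 0 0.026 -0.002 0 0 0 0.107; 0 0.026 -0.002 0 0 0 0.107",
)

```text
time: 13.25
tool_pos: [0.5069, -0.1678, 0.0381]
tool_rot: [0.0, 0.999, 0.033, -0.003]
contact_force: [-11.2, -0.5, 6.4]
gripper_width: 0.0
grasp_force: 5.5
```

```bash
python3 -c "
from h import *
st();f=grab_frame('wrist');save(f,'w7.png',scale=1.5);st()"
```

```text
t 13.25 tcp [ 0.5069 -0.1678  0.0381] yaw 0.0665 z [-0.006 -0.    -1.   ] F [-11.2  -0.5   6.4] w 0.0 g 5.5
t 13.3 tcp [ 0.5069 -0.1678  0.0381] yaw 0.0665 z [-0.006 -0.    -1.   ] F [-10.4  -1.7   6.9] w 0.002 g 5.5
```

View pics/w7.png

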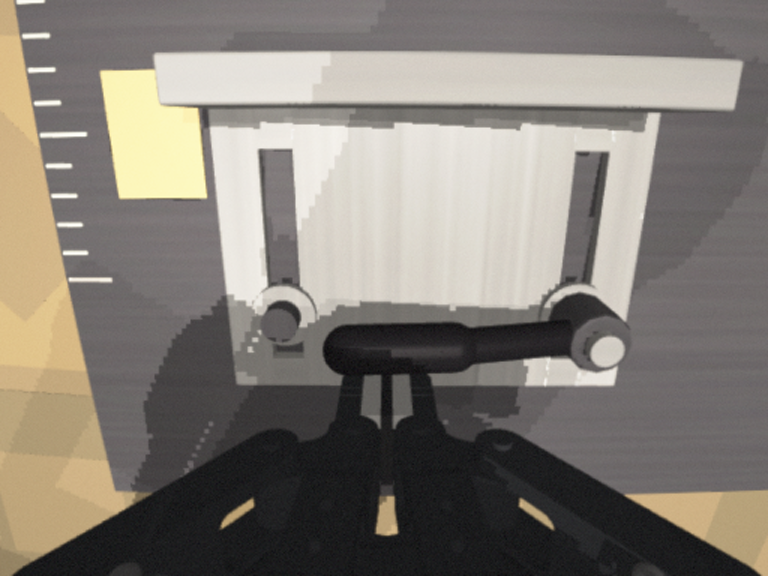

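The lever lies along the bar with about 11 N pressing against its stop: tip (325,348), hub (600,340). I'm giving it one small extra push, then backing off and rising.

Request:
jog_arm(
  motion="0 0.003 0 0 0 0 0; 0 0.003 0 0 0 0 0; 0 -0.03 0 0 0 0 0; 0 -0.04 0 -0.1 0 0 0; 40 -0.04 -0.05 -0.22 0 0 0",
)

```text
time: 13.92
tool_pos: [0.4865, -0.1448, 0.1456]
tool_rot: [-0.0, 1.0, 0.031, -0.001]
contact_force: [1.4, -0.1, -0.6]
gripper_width: 0.198
grasp_force: 0.0
```

```bash
python3 -c "
from h import *
f=grab_frame('wrist');np.save('f8.npy',f,allow_pickle=True);save(f,'w8.png',scale=1.5)
st();go([.50,.30,.28],-.2)"
```

```text
t 13.97 tcp [ 0.4915 -0.1441  0.1558] yaw 0.0652 z [ 0.013 -0.003 -1.   ] F [4.2 1.2 5.4] w 0.285 g 0.0
go [ 0.078  -0.8841 -0.2511] [ 0.0017 -0.0088  0.1768]
```

Request:
jog_arm(
  motion="45 0 -0.1 -0.1 0 0 0; 45 0.02 -0.22 -0.2 0 0 0.04; 45 0.04 -0.34 -0.25 0 0 0.08; 45 0.06 -0.46 -0.25 0 0 0.12; 45 0.07 -0.58 -0.25 0 0 0.17",
)

```text
time: 14.6
tool_pos: [0.5041, 0.1285, 0.2712]
tool_rot: [-0.001, 0.995, -0.096, 0.002]
contact_force: [1.9, 0.1, 0.4]
gripper_width: 0.45
grasp_force: 0.0
```

```bash
python3 -c "
from h import *
st();go([.46,.33,.28],-.2)"
```

```text
t 14.6 tcp [0.5041 0.1285 0.2712] yaw -0.1927 z [ 0.005  0.001 -1.   ] F [1.9 0.1 0.4] w 0.45 g 0.0
go [-0.1637 -0.3787 -0.0176] [-0.0012 -0.0029  0.0049]
```

Request:
jog_arm(
  motion="45 -0.04 -0.1 -0.02 0 0 0; 45 -0.08 -0.2 -0.02 0 0 0; 45 -0.12 -0.3 -0.02 0 0 0; 45 -0.16 -0.38 -0.02 0 0 0; 45 -0.16 -0.38 -0.02 0 0 0",
)

```text
time: 15.22
tool_pos: [0.4602, 0.3306, 0.2793]
tool_rot: [-0.001, 0.996, -0.093, 0.0]
contact_force: [0.3, -0.2, 0.4]
gripper_width: 0.448
grasp_force: 0.0
```

```bash
python3 -c "
from h import *
st();f=grab_frame('wrist');np.save('f9.npy',f,allow_pickle=True);save(f,'w9.png',scale=1.5)
for n in 'regulator_mid stand awl driver'.split(): print(n,[(np.round(q['at'],4).tolist(),round(q['p'],2)) for q in place_of('wrist',n)[:2]])
st()
f2=grab_frame('side');np.save('f9s.npy',f2,allow_pickle=True)
m=cut_out('wrist','regulator_mid')
for a in m[:2]:
  v,u=np.nonzero(a['pixels']);print(a['p'],len(u),u.min(),u.max(),v.min(),v.max())
  P=np.array([pt(f,x,y) for x,y in zip(u,v)]);P=P[(P[:,2]<.3)];
  for z0 in (.1,.12,.14,.16,.172): 
    q=P[abs(P[:,2]-z0)<.008];print(z0,len(q),q.mean(0) if len(q) else '', (q.min(0),q.max(0)) if len(q) else '')
"
```

```text
t 15.22 tcp [0.4602 0.3306 0.2793] yaw -0.1859 z [ 0.     0.001 -1.   ] F [ 0.3 -0.2  0.4] w 0.448 g 0.0
regulator_mid [([0.5432, 0.3581, 0.1322], 0.94)]
stand [([0.4702, 0.3696, -0.0013], 0.58)]
awl [([0.4716, 0.3721, 0.0862], 0.64)]
driver [([0.4081, 0.3813, 0.0891], 0.86)]
t 15.47 tcp [0.4618 0.3273 0.2794] yaw -0.1932 z [ 0.001  0.    -1.   ] F [ 1.2 -0.8 -0.2] w 0.448 g 0.0
0.57 904 194 230 74 103
0.1 99 [0.5411 0.349  0.0975] (array([0.5281, 0.3436, 0.092 ]), array([0.5563, 0.3666, 0.1052]))
0.12 33 [0.5408 0.3471 0.12  ] (array([0.5319, 0.3451, 0.1132]), array([0.5514, 0.3512, 0.127 ]))
0.14 41 [0.5412 0.3472 0.14  ] (array([0.5313, 0.3451, 0.133 ]), array([0.5513, 0.353 , 0.1477]))
0.16 47 [0.5412 0.3471 0.1602] (array([0.5307, 0.3453, 0.1521]), array([0.5507, 0.3549, 0.1679]))
0.172 600 [0.5417 0.3552 0.1781] (array([0.531 , 0.3453, 0.1642]), array([0.5526, 0.3668, 0.18  ]))
0.18 7201 190 249 53 238
0.1 607 [0.4977 0.3631 0.0924] (array([0.3657, 0.3231, 0.092 ]), array([0.5804, 0.4151, 0.0945]))
0.12 1 [0.4788 0.3516 0.1274] (array([0.4788, 0.3516, 0.1274]), array([0.4788, 0.3516, 0.1274]))
0.14 1 [0.3995 0.3682 0.1465] (array([0.3995, 0.3682, 0.1465]), array([0.3995, 0.3682, 0.1465]))
0.16 0  
0.172 10 [0.5427 0.3634 0.1767] (array([0.5333, 0.3572, 0.1748]), array([0.5526, 0.3668, 0.1778]))
```

View pics/w9.png

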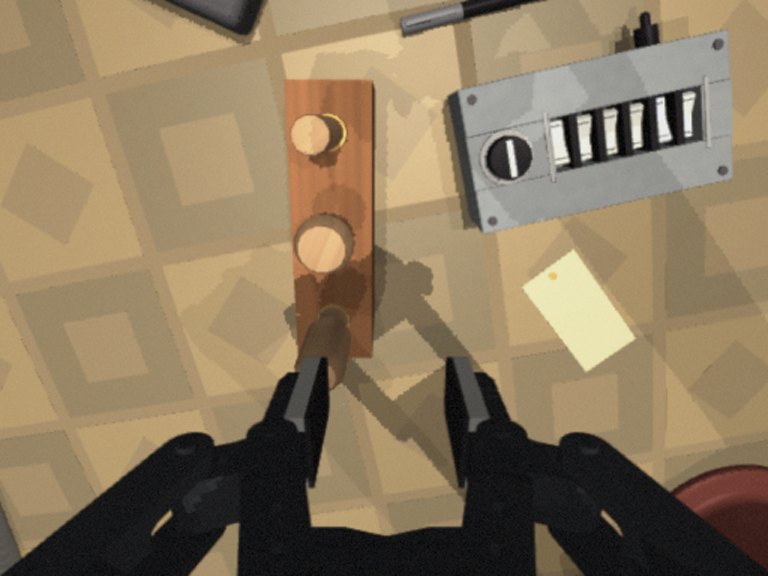

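The regulator's handle top is at (310,134), the awl at (324,245), and the control box with its dial at (508,158) and third rocker near (612,130). I'm moving over the regulator.

```bash
python3 -c "
from h import *
f=np.load('f9.npy',allow_pickle=True).item()
P=lambda u,v,z:pt(f,u/1.5,v/1.5,z)
c=[P(*a,.07) for a in [(455,95),(727,32),(733,178),(484,232)]]
print(np.array(c),np.mean(c,0));
for a,b in((0,1),(1,2),(2,3),(3,0)): print(np.linalg.norm(c[a]-c[b]),np.arctan2(*(c[b]-c[a])[[1,0]]))
for a in [(559,142),(587,136),(612,130),(638,126),(663,120),(688,114),(612,108),(612,155)]: print(P(*a,.063))
print([(np.round(q['at'],4).tolist(),round(q['p'],2)) for n in ('slot3','control') for q in place_of('wrist',n)[:2]])
st();go([.542,.356,.22],-.2);go([.542,.356,.11],-.2)"
```

```text
[[0.5501 0.2623 0.07  ]
 [0.5597 0.0612 0.07  ]
 [0.4525 0.0555 0.07  ]
 [0.4451 0.2545 0.07  ]] [0.5019 0.1584 0.07  ]
0.20133955454073107 -1.5232740192207344
0.10731025267365982 -3.088851945521253
0.19908626914534291 1.6080596985512983
0.10530428049493382 0.07434064420775108
[0.5026 0.1877 0.063 ]
[0.5033 0.166  0.063 ]
[0.5044 0.1466 0.063 ]
[0.5039 0.1264 0.063 ]
[0.5051 0.1068 0.063 ]
[0.5063 0.0872 0.063 ]
[0.5205 0.1457 0.063 ]
[0.4857 0.1476 0.063 ]
[([0.5071, 0.1514, 0.0685], 0.69), ([0.4729, 0.3672, -0.0029], 0.52), ([0.504, 0.1589, 0.0019], 0.7)]
t 15.68 tcp [0.4618 0.3276 0.2793] yaw -0.1933 z [ 0.  0. -1.] F [-0.6 -0.8 -0.6] w 0.452 g 0.0
go [ 0.1465 -0.0866  0.1187] [-0.0001 -0.0002  0.0045]
go [ 0.1464 -0.0866  0.3387] [-0.0001 -0.0002  0.0045]
```

Request:
jog_arm(
  motion="65 0.08 -0.05 0 0 0 0; 65 0.146 -0.087 0 0 0 0; 65 0.146 -0.087 0.05 0 0 0; 65 0.146 -0.087 0.12 0 0 0; 65 0.146 -0.087 0.12 0 0 0",
)

```text
time: 16.3
tool_pos: [0.5397, 0.3557, 0.215]
tool_rot: [0.002, 0.995, -0.096, -0.003]
contact_force: [0.0, -0.4, -0.5]
gripper_width: 0.654
grasp_force: 0.0
```

```bash
python3 -c "
from h import *
f=grab_frame('wrist')
st();go([.542,.356,.11],-.2)
d=[(v,pt(f,257,v).round(3).tolist()) for v in range(200,300,8)];print(d)"
```

```text
t 16.35 tcp [0.5408 0.3563 0.2178] yaw -0.1927 z [-0.003 -0.001 -1.   ] F [-0.1  0.   0.3] w 0.649 g 0.0
go [ 0.003  -0.0002  0.2155] [0.0013 0.0017 0.0049]
[(200, [0.546, 0.354, 0.179]), (208, [0.54, 0.355, 0.178]), (216, [0.534, 0.356, 0.178]), (224, [0.488, 0.365, 0.09]), (232, [0.483, 0.366, 0.097]), (240, [0.491, 0.365, 0.13]), (248, [0.49, 0.365, 0.141]), (256, [0.487, 0.366, 0.149]), (264, [0.48, 0.367, 0.151]), (272, [0.474, 0.368, 0.153]), (280, [0.465, 0.37, 0.151]), (288, [0.416, 0.379, 0.092]), (296, [0.414, 0.38, 0.103])]
```

Request:
jog_arm(
  motion="65 0.002 0 0.08 0 0 0; 65 0.002 0 0.16 0 0 0; 65 0.002 0 0.214 0 0 0; 65 0.002 0 0.214 0 0 0; 10 0.002 0 0.214 0 0 0",
)

```text
time: 16.98
tool_pos: [0.5439, 0.3576, 0.1152]
tool_rot: [-0.001, 0.995, -0.096, 0.002]
contact_force: [0.1, 0.3, 0.2]
gripper_width: 0.449
grasp_force: 0.0
```

Request:
jog_arm(
  motion="0 0 0 0 0 0 0; 0 0 0 0 0 0 0; 0 0 0 0 0 0 0; 0 0 0 0 0 0 0; 0 0 0 -0.02 0 0 0",
)

```text
time: 17.6
tool_pos: [0.5421, 0.3568, 0.1224]
tool_rot: [0.0, 0.995, -0.096, -0.0]
contact_force: [1.5, -0.2, -1.6]
gripper_width: 0.242
grasp_force: 58.4
```

```bash
python3 -c "
from h import *
grab_frame('side');st();go([.542,.356,.27],-.2)"
```

```text
t 17.65 tcp [0.543  0.3572 0.1242] yaw -0.1922 z [ 0.002  0.001 -1.   ] F [0.5 1.  0.4] w 0.241 g 58.4
go [-0.001   0.0024 -0.2916] [-0.0009 -0.001   0.0052]
```

Request:
jog_arm(
  motion="0 0 0 -0.1 0 0 0; 0 0 0 -0.2 0 0 0; 0 0 0 -0.28 0 0 0; 0 -0.01 0.08 -0.28 0 0 0; 0 -0.03 0.2 -0.28 0 0 0",
)

```text
time: 18.27
tool_pos: [0.5085, 0.2613, 0.263]
tool_rot: [-0.0, 0.995, -0.095, 0.001]
contact_force: [-0.4, -1.1, -1.6]
gripper_width: 0.242
grasp_force: 59.1
```

```bash
python3 -c "
from h import *
f=grab_frame('side');st();go([.46,.15,.25],-.2)
print([(np.round(q['at'],4).tolist(),round(q['p'],2)) for n in ('regulator_mid','stand') for q in place_of('side',n)[:2]])
"
```

```text
t 18.32 tcp [0.5052 0.2551 0.261 ] yaw -0.1942 z [-0.004 -0.006 -1.   ] F [ 0.5 -1.7 -1.3] w 0.242 g 59.3
go [-0.048   0.2236  0.0236] [0.0045 0.0017 0.0039]
[([0.5096, 0.262, 0.2841], 0.65), ([0.4755, 0.3699, 0.0037], 0.59), ([0.6175, 0.2041, -0.0017], 0.25)]
```

Request:
jog_arm(
  motion="0 -0.02 0.1 0.01 0 0 0; 0 -0.048 0.2 0.02 0 0 0; 0 -0.048 0.223 0.02 0 0 0; 0 -0.048 0.223 0.02 0 0 0; 0 -0.048 0.223 0.02 0 0 0",
)

```text
time: 19.05
tool_pos: [0.4644, 0.1577, 0.2527]
tool_rot: [-0.0, 0.995, -0.095, 0.0]
contact_force: [-0.4, 0.9, -0.9]
gripper_width: 0.243
grasp_force: 59.5
```

```bash
python3 -c "
from h import *
from scipy import ndimage as N
st();f=grab_frame('wrist');np.save('fa.npy',f,allow_pickle=True);st()
print([(n,np.round(q['at'],4).tolist(),round(q['p'],2)) for n in ('slot3','control','regulator_mid') for q in place_of('wrist',n)[:2]])
# box top mask from depth
H,W=f['range_z'].shape
XYZ=np.array([[pt(f,u,v) for u in range(W)] for v in range(H)]);np.save('xyz.npy',XYZ)
inb=(abs(XYZ[...,0]-.502)<.075)&(abs(XYZ[...,1]-.158)<.125)&(f['range_z']>0)
top=inb&(abs(XYZ[...,2]-.07)<.006)
p=XYZ[top][:,:2].astype(np.float32);r=cv2.minAreaRect(p);print('box',r,top.sum())
g=f['color'].astype(int);white=inb&(g.min(2)>150)&(XYZ[...,2]<.069)&(XYZ[...,2]>.045)
l,n=N.label(white)
for i in range(1,n+1):
  k=l==i
  if k.sum()>25:
    v,u=np.nonzero(k);q=XYZ[k];print(k.sum(),(u.mean().round(1),v.mean().round(1)),(u.min(),u.max(),v.min(),v.max()),q.mean(0),q.min(0),q.max(0))
print('tip',px(f,state()['tool_pos']+[0,0,-.103]))
"
```

```text
t 19.05 tcp [0.4644 0.1577 0.2527] yaw -0.1912 z [ 0.001  0.001 -1.   ] F [-0.4  0.9 -0.9] w 0.243 g 59.5
t 19.1 tcp [0.4643 0.1577 0.2525] yaw -0.1909 z [ 0.  0. -1.] F [-0.  -0.  -1.5] w 0.242 g 59.5
[('slot3', [0.5087, 0.1488, 0.0647], 0.98), ('control', [0.5039, 0.1583, -0.0003], 0.65), ('regulator_mid', [0.4635, 0.1585, 0.2709], 0.66)]
box ((0.5034294128417969, 0.15866631269454956), (0.11014562100172043, 0.20069441199302673), 2.447747230529785) 16017
322 (np.float64(312.6), np.float64(107.6)) (np.int64(306), np.int64(319), np.int64(92), np.int64(125)) [0.5068 0.0882 0.0602] [0.4865 0.0822 0.0451] [0.5228 0.0944 0.0661]
333 (np.float64(294.3), np.float64(112.0)) (np.int64(286), np.int64(302), np.int64(96), np.int64(128)) [0.506  0.1085 0.0603] [0.4892 0.1023 0.0452] [0.5219 0.1147 0.0667]
326 (np.float64(276.4), np.float64(116.7)) (np.int64(269), np.int64(284), np.int64(101), np.int64(133)) [0.5045 0.1284 0.0599] [0.4846 0.1221 0.045 ] [0.5206 0.1346 0.0671]
332 (np.float64(258.5), np.float64(120.6)) (np.int64(250), np.int64(266), np.int64(105), np.int64(137)) [0.5041 0.1484 0.0595] [0.4843 0.142  0.0451] [0.5201 0.1556 0.0665]
319 (np.float64(240.8), np.float64(125.2)) (np.int64(233), np.int64(249), np.int64(110), np.int64(140)) [0.503  0.1684 0.0602] [0.4834 0.1621 0.0455] [0.5194 0.1757 0.067 ]
327 (np.float64(223.0), np.float64(129.4)) (np.int64(215), np.int64(231), np.int64(114), np.int64(145)) [0.5023 0.1887 0.0599] [0.4827 0.1823 0.045 ] [0.5188 0.1961 0.0661]
tip [257.3812 180.2875]
```

```bash
python3 -c "
from h import *
XYZ=np.load('xyz.npy');T=np.array([.4643,.1577])
m=(np.hypot(XYZ[...,0]-T[0],XYZ[...,1]-T[1])<.025)&(XYZ[...,2]>.1)&(XYZ[...,2]<.30)
for z in np.arange(.14,.29,.01):
  q=XYZ[m&(abs(XYZ[...,2]-z)<.005)]
  if len(q): print(round(z,3),len(q),q.mean(0),q.min(0)[:2],q.max(0)[:2])
v,u=np.nonzero(m&(XYZ[...,2]<.16));print(u.min(),u.max(),v.min(),v.max(),XYZ[m][:,2].min())
tb=np.array([.5148,.1492]);go([tb[0],tb[1],.20],-.2)
"
```

```text
0.15 11 [0.4647 0.1554 0.1532] [0.4628 0.1528] [0.4656 0.1585]
0.16 26 [0.4647 0.1555 0.1603] [0.4626 0.1528] [0.4658 0.1596]
0.17 35 [0.4649 0.156  0.1702] [0.463  0.1529] [0.4658 0.1595]
0.18 35 [0.4649 0.1558 0.1802] [0.463  0.1531] [0.466  0.1594]
0.19 40 [0.4649 0.1559 0.1903] [0.4634 0.1531] [0.4659 0.1592]
0.2 30 [0.4652 0.156  0.1991] [0.4634 0.1533] [0.466  0.1591]
0.23 338 [0.4703 0.1552 0.2333] [0.4564 0.144 ] [0.4752 0.1696]
0.24 197 [0.4704 0.1552 0.2401] [0.4597 0.1447] [0.4748 0.169 ]
0.25 250 [0.471  0.1554 0.2501] [0.4627 0.1461] [0.474  0.1668]
0.26 287 [0.471  0.1554 0.2601] [0.4627 0.1462] [0.4739 0.1667]
0.27 346 [0.4711 0.1557 0.2701] [0.4635 0.1464] [0.4739 0.167 ]
0.28 718 [0.4723 0.1559 0.281 ] [0.4642 0.1333] [0.4786 0.179 ]
256 263 179 183 0.14977919332750766
go [ 0.103  -0.0031  0.1044] [-0.0001  0.0001  0.006 ]
```

Request:
jog_arm(
  motion="0 0.06 -0.004 0.02 0 0 0; 0 0.105 -0.007 0.04 0 0 0; 0 0.105 -0.007 0.1 0 0 0; 0 0.105 -0.007 0.12 0 0 0; 0 0.105 -0.007 0.12 0 0 0",
)

```text
time: 19.88
tool_pos: [0.5153, 0.1503, 0.1913]
tool_rot: [0.0, 0.995, -0.096, -0.001]
contact_force: [0.4, -0.1, -0.2]
gripper_width: 0.234
grasp_force: 59.5
```

```bash
cat > tip.py <<'E'
from h import *
st();grab_frame('wrist');f=grab_frame('wrist');s=state();st();t=s['tool_pos'][:2]
H,W=f['range_z'].shape
XYZ=np.zeros((H,W,3))
for v in range(60,300):
  for u in range(200,340): XYZ[v,u]=pt(f,u,v)
np.save('xyz.npy',XYZ)
m=(np.hypot(XYZ[...,0]-t[0],XYZ[...,1]-t[1])<.02)&(XYZ[...,2]>s['tool_pos'][2]-.115)&(XYZ[...,2]<s['tool_pos'][2]-.045)
q=XYZ[m];print('tip z',q[:,2].min(),'axis',q[:,0].max()-.0035,(q[:,1].min()+q[:,1].max())/2,len(q))
B=np.array([.5034,.1587]);c,n=np.cos(.0427),np.sin(.0427)
for x in(.011,-.011):
  for k in range(-2,4):
    y=-.010-.02*0+(-.02*(k))
    if abs(y)>.055: continue
    w=B+[c*x-n*y,n*x+c*y];r=XYZ[(np.hypot(XYZ[...,0]-w[0],XYZ[...,1]-w[1])<.0025)]
    print('end',x,'rocker',3+k,w,len(r),np.median(r[:,2]) if len(r) else None)
E
python3 tip.py
```

```text
t 19.88 tcp [0.5153 0.1503 0.1913] yaw -0.1917 z [-0.002 -0.    -1.   ] F [ 0.4 -0.1 -0.2] w 0.234 g 59.5
t 19.98 tcp [0.5163 0.1504 0.1933] yaw -0.1918 z [ 0.002  0.    -1.   ] F [ 0.1  0.4 -1. ] w 0.24 g 59.5
tip z 0.08888765812771449 axis 0.5140534641563762 0.14876841145560993 178
end 0.011 rocker 1 [0.5131 0.1891] 19 0.05884042857505323
end 0.011 rocker 2 [0.514  0.1692] 18 0.06414875278266838
end 0.011 rocker 3 [0.5148 0.1492] 95 0.10733122948371698
end 0.011 rocker 4 [0.5157 0.1292] 26 0.06429961220356104
end 0.011 rocker 5 [0.5165 0.1092] 18 0.05840815926980811
end -0.011 rocker 1 [0.4911 0.1882] 25 0.06443597564602482
end -0.011 rocker 2 [0.492  0.1682] 19 0.05890967796649427
end -0.011 rocker 3 [0.4928 0.1482] 10 0.05879982546805004
end -0.011 rocker 4 [0.4937 0.1283] 18 0.05866308675397322
end -0.011 rocker 5 [0.4945 0.1083] 23 0.06425654126766112
```

Request:
jog_arm(
  motion="0 0.001 0 0.03 0 0 0; 0 0.001 0 0.046 0 0 0; 0 0.001 0 0.054 0 0 0; 0 0.001 0 0.062 0 0 0; 0 0.001 0 0.063 0 0 0",
)

```text
time: 20.6
tool_pos: [0.5172, 0.1499, 0.1622]
tool_rot: [0.0, 0.995, -0.096, 0.001]
contact_force: [-0.8, -0.1, 6.0]
gripper_width: 0.242
grasp_force: 60.5
```

```bash
python3 tip.py
```

```text
t 20.6 tcp [0.5172 0.1499 0.1622] yaw -0.1923 z [ 0.002 -0.    -1.   ] F [-0.8 -0.1  6. ] w 0.242 g 60.5
t 20.7 tcp [0.5172 0.1499 0.1623] yaw -0.1922 z [ 0.002 -0.    -1.   ] F [-0.8 -1.2  5.1] w 0.24 g 60.5
tip z 0.04890491386129164 axis 0.5335508120367513 0.14992824406256217 1469
end 0.011 rocker 1 [0.5131 0.1891] 24 0.0588974971023174
end 0.011 rocker 2 [0.514  0.1692] 27 0.0637465067071446
end 0.011 rocker 3 [0.5148 0.1492] 1 0.06258051211628296
end 0.011 rocker 4 [0.5157 0.1292] 26 0.06396468371866187
end 0.011 rocker 5 [0.5165 0.1092] 25 0.058778386403800065
end -0.011 rocker 1 [0.4911 0.1882] 25 0.0640807695808685
end -0.011 rocker 2 [0.492  0.1682] 7 0.05906084818448215
end -0.011 rocker 3 [0.4928 0.1482] 0 None
end -0.011 rocker 4 [0.4937 0.1283] 24 0.05887470281539703
end -0.011 rocker 5 [0.4945 0.1083] 29 0.06453195830269509
```

Request:
jog_arm(
  motion="0 0 0 0.003 0 0 0; 0 0 0 0.005 0 0 0; 0 0 0 0.005 0 0 0; 0 0 0 0.005 0 0 0; 0 0 0 0.005 0 0 0",
)

```text
time: 21.32
tool_pos: [0.518, 0.1499, 0.162]
tool_rot: [-0.0, 0.995, -0.096, 0.002]
contact_force: [-2.3, -1.0, 11.5]
gripper_width: 0.245
grasp_force: 61.3
```

At the stop: 11.5 N with no further travel. I'm lifting and checking the rockers.

Request:
jog_arm(
  motion="0 0 0 -0.03 0 0 0; 0 0 0 -0.09 0 0 0; 0 -0.06 0 -0.16 0 0 0; 0 -0.1 0 -0.18 0 0 0; 0 -0.1 0 -0.18 0 0 0",
)

```text
time: 21.95
tool_pos: [0.4673, 0.16, 0.2495]
tool_rot: [-0.001, 0.995, -0.095, 0.001]
contact_force: [-0.2, 0.2, -1.2]
gripper_width: 0.236
grasp_force: 59.7
```

```bash
python3 tip.py; python3 -c "
from h import *
go([.542,.3565,.25],-.1925)"
```

```text
t 21.95 tcp [0.4673 0.16   0.2495] yaw -0.1912 z [ 0.003  0.001 -1.   ] F [-0.2  0.2 -1.2] w 0.236 g 59.7
t 22.05 tcp [0.4673 0.1595 0.2475] yaw -0.1921 z [-0. -0. -1.] F [-0.3  0.3 -1. ] w 0.243 g 59.7
tip z 0.14633555945968513 axis 0.46543349561236697 0.15808215328440461 177
end 0.011 rocker 1 [0.5131 0.1891] 16 0.058615124176266964
end 0.011 rocker 2 [0.514  0.1692] 16 0.0643005218583321
end 0.011 rocker 3 [0.5148 0.1492] 18 0.05875505517665153
end 0.011 rocker 4 [0.5157 0.1292] 17 0.06483287424744139
end 0.011 rocker 5 [0.5165 0.1092] 16 0.058880389642337855
end -0.011 rocker 1 [0.4911 0.1882] 18 0.0643867610387463
end -0.011 rocker 2 [0.492  0.1682] 17 0.05867258851631685
end -0.011 rocker 3 [0.4928 0.1482] 18 0.06431550579291884
end -0.011 rocker 4 [0.4937 0.1283] 16 0.05852863385484147
end -0.011 rocker 5 [0.4945 0.1083] 18 0.06425408498503468
go [ 0.0714 -0.4153 -0.0051] [0.0001 0.0003 0.0003]
```

Request:
jog_arm(
  motion="0 0.02 -0.1 -0.025 0 0 0; 0 0.04 -0.22 -0.025 0 0 0; 0 0.06 -0.34 -0.025 0 0 0; 0 0.074 -0.417 -0.025 0 0 0; 0 0.074 -0.417 -0.025 0 0 0",
)

```text
time: 22.68
tool_pos: [0.5437, 0.3588, 0.2575]
tool_rot: [0.001, 0.995, -0.095, -0.002]
contact_force: [0.7, 0.2, -1.1]
gripper_width: 0.244
grasp_force: 59.8
```

```bash
python3 tip.py | head -3; python3 -c "
from h import *
go([.5434,.3573,.25],-.1925)
f=grab_frame('wrist')
XYZ=np.array([[pt(f,u,v) for u in range(150,380)] for v in range(0,300)])
w=np.array([.5415,.3558])
# stand top extents & hole
m=(abs(XYZ[...,2]-.09)<.005)&(np.hypot(XYZ[...,0]-w[0],XYZ[...,1]-w[1])<.09)
g=(XYZ[...,2]<.08)&(XYZ[...,2]>-.02)&(np.hypot(XYZ[...,0]-w[0],XYZ[...,1]-w[1])<.02)
print('hole pts',g.sum(),XYZ[g].mean(0) if g.any() else '',XYZ[g].min(0) if g.any() else '',XYZ[g].max(0) if g.any() else '')
print(cv2.minAreaRect(XYZ[m][:,:2].astype(np.float32)))
dark=m&(f['color'][0:300,150:380].astype(int).sum(2)<120)&(np.hypot(XYZ[...,0]-w[0],XYZ[...,1]-w[1])<.02)
print(dark.sum(),XYZ[dark].mean(0) if dark.any() else '')
"
```

```text
t 22.68 tcp [0.5437 0.3588 0.2575] yaw -0.19 z [-0.004 -0.002 -1.   ] F [ 0.7  0.2 -1.1] w 0.244 g 59.8
t 22.77 tcp [0.5434 0.3567 0.2587] yaw -0.1922 z [-0.003 -0.002 -1.   ] F [ 0.1 -0.9 -0.3] w 0.242 g 59.8
tip z 0.15410600687982073 axis 0.5414404337298192 0.35563060822194703 177
go [-0.0002 -0.0012  0.0174] [0.0015 0.0015 0.0002]
hole pts 159 [0.5351 0.3572 0.0536] [0.5331 0.3479 0.0137] [0.5425 0.3645 0.0799]
((0.5165271759033203, 0.3609514832496643), (0.06023716181516647, 0.12255718559026718), 78.82902526855469)
0
```

Request:
jog_arm(
  motion="0 0 0 0.08 0 0 0; 0 0 0 0.16 0 0 0; 0 0 0 0.22 0 0 0; 0 0 0 0.28 0 0 0; 0 0 0 0.28 0 0 0",
)

```text
time: 23.45
tool_pos: [0.5418, 0.355, 0.118]
tool_rot: [0.002, 0.995, -0.097, -0.002]
contact_force: [-0.5, 0.1, -1.0]
gripper_width: 0.243
grasp_force: 59.4
```

```bash
python3 -c "
from h import *
grab_frame('side');st()"
```

```text
t 23.5 tcp [0.543  0.3558 0.1202] yaw -0.1935 z [-0.002 -0.001 -1.   ] F [-0.1  0.  -0.8] w 0.236 g 59.4
```

Inside the hole with no contact, so I'm lowering onto the collar.

Request:
jog_arm(
  motion="0 0 0 0.008 0 0 0; 0 0 0 0.012 0 0 0; 0 0 0 0.014 0 0 0; 0 0 0 0.014 0 0 0; 0 0 0 0.014 0 0 0",
)

```text
time: 24.12
tool_pos: [0.544, 0.3574, 0.115]
tool_rot: [-0.0, 0.995, -0.096, 0.001]
contact_force: [-1.6, -2.0, 5.8]
gripper_width: 0.238
grasp_force: 59.9
```

Collar seated (5.8 N). I'm releasing slowly, then rising.

Request:
jog_arm(
  motion="40 0 0 0 0 0 0; 65 0 0 0 0 0 0; 65 0 0 0 0 0 0; 65 0 0 0 0 0 0; 65 0 0 -0.06 0 0 0",
)

```text
time: 24.75
tool_pos: [0.5414, 0.3561, 0.1403]
tool_rot: [0.002, 0.995, -0.096, -0.003]
contact_force: [0.7, -0.3, 0.7]
gripper_width: 0.65
grasp_force: 0.0
```

Request:
jog_arm(
  motion="65 0 0 -0.1 0 0 0; 65 0 0 -0.2 0 0 0; 65 -0.08 0 -0.26 0 0 0; 65 -0.16 0.05 -0.28 0 0 0; 65 -0.16 0.05 -0.28 0 0 0",
)

```text
time: 25.38
tool_pos: [0.4586, 0.3479, 0.2855]
tool_rot: [-0.001, 0.995, -0.095, 0.001]
contact_force: [0.5, -0.7, 0.2]
gripper_width: 0.651
grasp_force: 0.0
```

```bash
python3 -c "
from h import *
st();f=grab_frame('wrist');g=grab_frame('side');grab_frame('top')
for c in('wrist','side','top'):
  for n in ('regulator_mid','guide_face','mark','clamp_pivot'): print(c,n,[(np.round(q['at'],4).tolist(),round(q['p'],2)) for q in place_of(c,n)[:1]])
m=cut_out('wrist','regulator_mid')[0]['pixels'];v,u=np.nonzero(m)
P=np.array([pt(f,a,b) for a,b in zip(u,v)])
for z in (.095,.12,.14,.16,.178): q=P[abs(P[:,2]-z)<.006];print(z,len(q),q.min(0),q.max(0))
st()"
```

```text
t 25.38 tcp [0.4586 0.3479 0.2855] yaw -0.1909 z [ 0.002  0.002 -1.   ] F [ 0.5 -0.7  0.2] w 0.651 g 0.0
wrist regulator_mid [([0.5447, 0.3577, 0.1331], 0.67)]
wrist guide_face []
wrist mark []
wrist clamp_pivot [([0.5022, 0.1594, 0.0004], 0.61)]
side regulator_mid [([0.51, 0.1497, 0.073], 0.68)]
side guide_face [([0.6024, -0.1086, 0.0399], 0.65)]
side mark [([0.5985, -0.0888, 0.0397], 0.51)]
side clamp_pivot [([0.5276, -0.2268, 0.0738], 0.92)]
top regulator_mid [([0.5413, 0.3579, 0.136], 0.47)]
top guide_face [([0.6038, -0.1054, 0.0431], 0.69)]
top mark [([0.6004, -0.0883, 0.0408], 0.56)]
top clamp_pivot [([0.5319, -0.2329, 0.0778], 0.8)]
0.095 87 [0.5293 0.3444 0.0899] [0.5546 0.3787 0.1002]
0.12 15 [0.5315 0.3466 0.1147] [0.5519 0.355  0.1257]
0.14 15 [0.5314 0.3466 0.1342] [0.5479 0.3555 0.1448]
0.16 18 [0.5313 0.3467 0.1547] [0.5474 0.356  0.1651]
0.178 575 [0.5314 0.3466 0.172 ] [0.5526 0.3686 0.1813]
t 26.18 tcp [0.4602 0.3479 0.2837] yaw -0.1922 z [ 0.  0. -1.] F [0.  0.4 0.4] w 0.647 g 0.0
```

Everything reads right. One last check of flushness after clamping, from the saved frames.

```bash
python3 -c "
from h import *
ex=np.array([.9982,.0605,0]);ey=np.array([-.0605,.9982,0])
def prof(f,base,z,a0,a1,h=.004):
    g=cv2.GaussianBlur(cv2.cvtColor(f['color'],cv2.COLOR_RGB2GRAY),(0,0),.6).astype(np.float32)
    s=np.arange(.570,.605,.0002)
    out=[]
    for y in np.linspace(a0,a1,9):
        P=[px(f,ex*x+ey*y+[0,0,z]) for x in s];P=np.array(P,np.float32)
        v=cv2.remap(g,P[None,:,0],P[None,:,1],cv2.INTER_LINEAR)[0];d=np.gradient(v)
        k=s>.586;i=np.argmax(-d*k);out.append((s[i],-d[i]))
    return np.array(out)
for n in('f4','f8'):
    f=np.load(n+'.npy',allow_pickle=True).item();print(n,np.array(f['world_from_camera'])[:3,3])
    ty=np.array([.5999,-.0883,0])@ey;
    o=prof(f,0,.04,ty-.010,ty+.010);print('tape',np.median(o[:,0]),o[:,0])
    o=prof(f,0,.08,ty-.04,ty-.13);print('bar top',np.median(o[:,0]),o[:,0])
"
```

```text
f4 [ 0.5964 -0.1255  0.3424]
tape 0.5929999999999974 [0.5932 0.593  0.593  0.593  0.593  0.593  0.593  0.5932 0.5928]
bar top 0.5927999999999974 [0.5928 0.5926 0.5928 0.5928 0.5932 0.593  0.5926 0.5932 0.5924]
f8 [ 0.5672 -0.1403  0.3102]
tape 0.5929999999999974 [0.593  0.593  0.593  0.593  0.593  0.5932 0.5932 0.5932 0.5934]
bar top 0.5927999999999974 [0.593  0.5926 0.5926 0.5928 0.5928 0.593  0.593  0.5932 0.5928]
```

```bash
python3 -c "
from plant import job_done
print(job_done())"
```

```text
the job is handed in; nothing more can be done
None
```

The job is handed in: the guide is flush with the tape's far edge (about 0.2 mm), the lever is against its stop, rocker 3 is over with rockers 1, 2, 4 and 5 unchanged (6 not rechecked after the push), and the regulator is back upright in its hole, at about 26 s of 67 s; my first lever swing passed above it without moving it, so I repeated it lower.

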